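# Unpin the tray stand and build the tray stack

## Task

Clear the tray stand and fill it: on each side where a red keeper is still pinned (one side or both), push the forked tool down over the spring bar, between the clevis and the brass collar, so that the fork (never the fingers) draws the bar back, and put every freed keeper in the black bin. Take the fork out so that the bars spring home and hang it back in its wooden rest, then stack every blue tray on the stand, one upon the other in any order, each fully down with all four corner sleeves over the posts. Leave the jar, the cork block and the plane where they are.

Things in the scene. Friction and masses are not known exactly. Their poses are not given: they have to be found in the camera images.
- stand: fixed tray stand; grey base plate 176 (x) x 240 (y) x 10 mm, origin under its centre, x away from the robot. Four 10 mm posts at x +-70, y +-40 mm, round tops 143 mm above the origin. A spring-bar station at y +100 (left) and y -100 mm (right). A keeper lies on the base plate, in the way of the trays
- eye_left (a point): point on the stand: left bar's axis, mid-clevis, 42 mm above the base plate's top; stand's axes. Clevis lugs x -12.5..-7.5 and 7.5..12.5 mm, 32 wide, tops 14 mm above it. 8 mm bar along x, tip at x=+8 when home. Brass collar, 28 (y) x 16 (z), 6 thick, front face at x=-21.5 when home: 9 mm of bar lies bare between lug and collar. Spring barrel behind x=-49
- eye_right (a point): point on the stand: right bar's axis, mid-clevis, 42 mm above the base plate's top; stand's axes. Clevis lugs x -12.5..-7.5 and 7.5..12.5 mm, 32 wide, tops 14 mm above it. 8 mm bar along x, tip at x=+8 when home. Brass collar, 28 (y) x 16 (z), 6 thick, front face at x=-21.5 when home: 9 mm of bar lies bare between lug and collar. Spring barrel behind x=-49
- bar_left (a joint): draw of the left spring bar (m): 0 home, grows as its collar is pushed towards the stand's -x, stop at 0.019. Spring 1.5 N home, 3.5 N at 0.016; frees the keeper from 0.014 on and springs home by itself
- bar_right (a joint): draw of the right spring bar (m): 0 home, grows as its collar is pushed towards the stand's -x, stop at 0.019. Spring 1.5 N home, 3.5 N at 0.016; frees the keeper from 0.014 on and springs home by itself
- fork_c (a point): forked tool, 108 mm tall, prongs down. Point: centre line, 54 mm above the tips, z up. Two prongs 9 mm wide, 60 long, 14 mm slot between (bar passes along x); 32 mm over both in y. Prongs are wedges: straight face at x=+12.5 mm; the other slopes from x=+9 at the tip to x=-12.5 at 36 mm up, then straight. Flange 30 (x) x 60 (y) mm at 60 to 66 mm up
- fork_grip (a point): middle of the fork's yellow grip, 87 mm above the tips, fork's axes; grip 24 (x) x 44 (y) mm, from 66 to 108 mm up; pinch it along x, or it tips in the hand. Pushed straight down over the bare bar, straight face close along the clevis lug, until the tips are on the base plate (10 to 15 N), the fork draws the bar 16 mm and then stands there by itself
- rest: fixed wooden rest for the fork, 55 (x) x 79 (y) x 64 mm, origin under its centre; vertical through slot 35 (x) x 43 (y) mm. The fork hangs in it by its flange, tips 4 mm above the bench, fork's x along the rest's
- rest_c (a point): point fixed to the rest, where the fork's point (fork_c) is when it hangs home, 58 mm above the rest's underside
- bin: fixed black open bin, 164 (x) x 140 (y) x 30 mm outside, 5 mm walls and floor; origin under its centre. Room for two keepers side by side, each lying along y. Beyond it and beyond the nearest tray (world x over 0.62, y over 0.22) stands a tall wooden tool carrier: carry straight across in front of it, not in a wide swing
- keeper_left_c (a point): red keeper, may be absent; foot bar 108 (y) x 8 mm, 40 wide in x up to y=+2, then 10. At y=+38 an ear 10 (x) x 30 (y), 60 mm tall, with a 14 mm eye along x, 42 mm up; at y=-32 a grip post 26 (x) x 14 (y), 118 mm tall, rubber top. Point: mid foot bar, 59 mm above underside. Lies with its ear in the left clevis, 2.5 mm free each side; pinned until that bar is drawn, then lifts straight up
- keeper_right_c (a point): red keeper, may be absent; foot bar 108 (y) x 8 mm, 40 wide in x up to y=+2, then 10. At y=+38 an ear 10 (x) x 30 (y), 60 mm tall, with a 14 mm eye along x, 42 mm up; at y=-32 a grip post 26 (x) x 14 (y), 118 mm tall, rubber top. Point: mid foot bar, 59 mm above underside. Lies with its ear in the right clevis, 2.5 mm free each side; pinned until that bar is drawn, then lifts straight up
- tray_a_c (a point): blue parts tray, may be absent; 162 (x) x 104 (y) mm. At each corner (x +-70, y +-40) a 22 mm square sleeve, 40 mm tall, with a 15 mm square hole right through. In the middle a black upright handle plate, 70 (x) x 12 (y) mm, from the 4 mm floor up to 36 mm. Point: tray centre, 20 mm above its underside, z up. The next tray rests on the sleeves, 40 mm higher
- tray_b_c (a point): blue parts tray, may be absent; 162 (x) x 104 (y) mm. At each corner (x +-70, y +-40) a 22 mm square sleeve, 40 mm tall, with a 15 mm square hole right through. In the middle a black upright handle plate, 70 (x) x 12 (y) mm, from the 4 mm floor up to 36 mm. Point: tray centre, 20 mm above its underside, z up. The next tray rests on the sleeves, 40 mm higher
- tray_c_c (a point): blue parts tray, may be absent; 162 (x) x 104 (y) mm. At each corner (x +-70, y +-40) a 22 mm square sleeve, 40 mm tall, with a 15 mm square hole right through. In the middle a black upright handle plate, 70 (x) x 12 (y) mm, from the 4 mm floor up to 36 mm. Point: tray centre, 20 mm above its underside, z up. The next tray rests on the sleeves, 40 mm higher
- screw_jar: bystander: clear jar with white lid, 70 mm across, 100 mm tall, origin under its centre
- cork_block: bystander: cork sanding block 63 x 110 x 34 mm, origin under its centre
- block_plane: bystander: small wooden plane 50 x 165 x 78 mm, origin under its centre

How it is judged:
On the way, in this order (a step that is already met when the one before it is completed fails the run):
1. a spring bar is drawn back by the fork standing over it (((value of joint bar_left above 0.0135 m and distance between fork_c and eye_left below 0.045 m) or (value of joint bar_right above 0.0135 m and distance between fork_c and eye_right below 0.045 m))), for 0.2 s.
2. every keeper that was there lies in the bin (x of keeper_left_c in the frame of bin between -0.077 and 0.077 m and y of keeper_left_c in the frame of bin between -0.065 and 0.065 m and z of keeper_left_c in the frame of bin between 0 and 0.08 m and x of keeper_right_c in the frame of bin between -0.077 and 0.077 m and y of keeper_right_c in the frame of bin between -0.065 and 0.065 m and z of keeper_right_c in the frame of bin between 0 and 0.08 m), for 0.2 s.
At the end, for the whole second after the job is handed in: every keeper inside the bin; both bars home (within 3 mm); fork hanging upright in its rest (within 14 mm, tilt < 0.15 rad); every tray on the stand (centre within 7 mm, turn < 0.09, tilt < 0.05 rad), fully down on the base or the tray below (within 4 mm) (all of step 2 and value of joint each of bar_left, bar_right below 0.003 m and distance between fork_c and rest_c below 0.014 m and angle between fork_c's own z axis and vertical below 0.15 rad and horizontal distance between each of tray_a_c, tray_b_c, tray_c_c and stand below 0.007 m and angle between the x axis of each of tray_a_c, tray_b_c, tray_c_c and the x axis of stand, either way round below 0.09 rad and angle between each of tray_a_c, tray_b_c, tray_c_c's own z axis and vertical below 0.05 rad and (z of tray_a_c in the frame of stand between 0.026 and 0.034 m or z of tray_a_c in the frame of stand between 0.066 and 0.074 m or z of tray_a_c in the frame of stand between 0.106 and 0.114 m) and (z of tray_b_c in the frame of stand between 0.026 and 0.034 m or z of tray_b_c in the frame of stand between 0.066 and 0.074 m or z of tray_b_c in the frame of stand between 0.106 and 0.114 m) and (z of tray_c_c in the frame of stand between 0.026 and 0.034 m or z of tray_c_c in the frame of stand between 0.066 and 0.074 m or z of tray_c_c in the frame of stand between 0.106 and 0.114 m)); the robot touches nothing.
It fails at once if the fingers press on a spring bar (contact force between the fingers and bar_left above 2 N or contact force between the fingers and bar_right above 2 N).
It fails at once if a bystander is shifted more than 3 cm (distance of any of screw_jar, cork_block, block_plane from where it was at the start of the episode above 0.03 m).
Of keeper_left, keeper_right only 1 to 2 are there at a start; the rules pass over those that are not, and their reading is None.
Of tray_a, tray_b, tray_c only 2 to 3 are there at a start; the rules pass over those that are not, and their reading is None.
At some moment in a run one of tray_a, tray_b, tray_c may be knocked a few centimetres aside while the robot is not near it.
It also fails if it takes over 210 s, if anything falls off the work surface, if the arm or the gripper's body presses on something with over 40 N, if the wrist force passes 120 N, or if a joint passes its speed limit or range.

## Robot

A 6-joint arm with a two-finger parallel gripper is mounted at the origin on a cart in front of the work surface, level with it; the furniture and walls round the work are solid. World frame = base frame: x ahead of the robot, y to its left, z up, the work surface at z = 0. Lengths are in m, angles in rad, forces in N, time in s.
With the tool pointing down it reaches from about 0.225 to 0.875 m from the base axis. Payload 3.4 kg.
Tool frame: the origin (TCP) lies at the centre of the arm's flange, where the gripper is bolted on; the fingertips stand manip.tcp_to_tips ahead of it and the grasp point (between the pads) lies 155 mm ahead of it (manip.tcp_to_tips is the distance from the TCP to the fingertips, in m); z points along the fingers, y is the line along which they close (so a half turn about z gives the same grasp; the last joint's range is limited). The gripper opens to 85 mm and grips with 20 to 120 N. Pads are 22 mm wide; open, the fingers measure 114 mm over their backs; the gripper's body (76 mm by 85 mm) begins 54 mm behind the grasp point. The pads swing forward as they close: fully open they stand 13 mm farther back than shut.
Start: joints at [-1.325, 0.276, 1.505, -0, 1.361, -0.121], TCP at [0.206, -0.537, 0.405] pointing down, gripper open.
Joint ranges: [-2.89, 2.89], [-0.75, 2.08], [0.22, 2.7], [-1.18, 4.32], [0.11, 2.71], [-2.7, 2.7]. Speed limits (rad/s): [2.57, 2.57, 3.14, 3.14, 3.14, 3.14].

## Interface

Orientations are given as a unit quaternion [w, x, y, z].
In Python, from rig import sensors, imaging, manip gives the robot as it stands. The module is installed in compiled form; this text tells all that it offers.
- The arm moves only by the tool jog_arm, never from a script. Its argument "plan" is a list of rows, each an object of numbers: "dx", "dy", "dz": the shift along the tool's x, y, z in mm; "ax", "ay", "az": the turn, a rotation vector about the tool's x, y, z in units of 6 degrees (1.0 is 6 degrees); "grip": the closure, from 0 (fully open) to 1 (shut). A call has 1 to 20 rows; each row shifts and turns the commanded pose from where the row before left it, along the tool's axes as they then stand; what a row does not reach is not made up. A row lasts 1/12 s, in which the tool goes at most 41.7 mm and 7.16 degrees, less where a joint would pass 70% of its speed; a pose out of reach is approached as far as the arm can. A call is refused whole if a number of a shift passes 41.7 or a number of a turn 1, either way. A call with a gripper value outside its range is refused whole. The fingers move at their own pace and stop on an object; "grip_force" is the grip in N (left out, the last holds). Time passes only in rows, so rows that do not move let the fingers close. It gives the time, the measured TCP pose, the force, the opening and the grip force at its end, in the units of the state.
- sensors.get_state(): the state, without advancing time (a new reading comes with each control period).
- imaging.get_image(name): name is "side" or "top" or "wrist"; returns a dict with "image" (400x640x3 uint8, red, green, blue), "K" (3x3 intrinsics, pixels), "extrinsics" (4x4, takes a point from world to camera coordinates). Camera axes: x right, y up, looking along -z (the intrinsics and any distortion apply to the point x, -y, -z); pixel columns grow to the right and rows downward; lengths in m; the calibration is good to about 2 mm. A picture is of the moment at which its call begins. There is no depth.
- manip.sign_off(): hands the job in; it is judged then, once.
The state is a dict: "clock": time; "qpos": joint angles; "qd": joint speeds; "effort": joint torques, N m; "position": TCP position; "ee_rot": TCP orientation; "contact_force": force on the tool from outside, world axes, zero at the start; "moment": the same for the moment, N m; "width": finger opening in m; "gripper_force": force on a finger pad.
Only numpy, scipy, OpenCV 4.12 (cv2) and the standard library are available. Lean on these libraries where they do the work, as an engineer would, in place of code of your own. Each camera call takes 0.05 s, during which the arm holds its last target. There are 200 camera calls.

## Working session

There is one attempt and no reset: what is moved stays moved. The work goes in short steps, Python scripts to look and compute and a tool call to move; the robot and the scene stay as the last step left them, time stands still between calls to the robot, and variables do not carry over. Pictures are saved under pics/ and viewed, at most 14 in all, crops included, and the job is handed in when it is done.

Besides the shell and the picture viewer there is one more tool, called as name(argument=value, ...), one argument or row to a line, values as JSON. jog_arm: Moves the arm, as the interface text tells. Its arguments: {"type":"object","properties":{"plan":{"type":"array"},"grip_force":{"type":"number"}},"required":["plan"]}

```bash
mkdir -p pics
cat > h.py <<'E'
import numpy as np, cv2
from rig import sensors, imaging, manip
def shot(n,f=None):
    d=imaging.get_image(n)
    if f: cv2.imwrite('pics/'+f,d['image'][:,:,::-1])
    return d
def ray(d,u,v):
    K=np.array(d['K']);E=np.array(d['extrinsics'])
    p=np.linalg.solve(K,[u,v,1.]);c=np.array([p[0],-p[1],-p[2]])
    R=E[:3,:3];o=-R.T@E[:3,3];return o,R.T@c
def onz(d,u,v,z):
    o,r=ray(d,u,v);return o+r*(z-o[2])/r[2]
def proj(d,P):
    E=np.array(d['extrinsics']);c=E[:3,:3]@np.array(P)+E[:3,3]
    q=np.array(d['K'])@[c[0],-c[1],-c[2]];return q[:2]/q[2]
E
python3 - <<'E'
from h import *
for n in ['top','side','wrist']:
    d=shot(n,n+'0.png'); print(n,np.array(d['K']).round(1).tolist(),ray(d,320,200)[0].round(3),ray(d,320,200)[1].round(3),{k:1 for k in d})
s=sensors.get_state();print(s,manip.tcp_to_tips)
E
```

```text
top [[416.7, 0.0, 326.0], [0.0, 416.7, 196.9], [0.0, 0.0, 1.0]] [0.403 0.071 1.747] [ 0.107  0.028 -0.994] {'image': 1, 'K': 1, 'extrinsics': 1}
side [[405.7, 0.0, 327.6], [0.0, 405.7, 206.8], [0.0, 0.0, 1.0]] [-0.005  0.998  0.864] [ 0.472 -0.679 -0.563] {'image': 1, 'K': 1, 'extrinsics': 1}
wrist [[344.2, 0.0, 318.5], [0.0, 344.2, 196.6], [0.0, 0.0, 1.0]] [ 0.271 -0.514  0.374] [-0.262 -0.102 -0.96 ] {'image': 1, 'K': 1, 'extrinsics': 1}
{'clock': 0.15, 'qpos': array([-1.32501433e+00,  2.76448701e-01,  1.50582809e+00, -1.29868954e-05,
        1.36067194e+00, -1.21010085e-01]), 'qd': array([-0.00069351, -0.00147353, -0.00321004,  0.00110859,  0.00057066,
        0.0013888 ]), 'effort': array([ 1.64802907e-03, -4.17145693e+01, -2.46033150e+01, -1.12012349e-04,
        7.62938202e-03,  1.85746313e-05]), 'position': array([ 0.20616006, -0.53661668,  0.40404451]), 'ee_rot': array([-6.76319592e-04,  9.83229555e-01,  1.82371004e-01, -4.86097500e-05]), 'contact_force': array([-0.3184565 ,  0.20975758,  0.46071872]), 'moment': array([-0.00084841,  0.05720131, -0.02545964]), 'gripper_force': 0.0, 'width': 0.08530631834799246} 0.1734
```

View pics/top0.png

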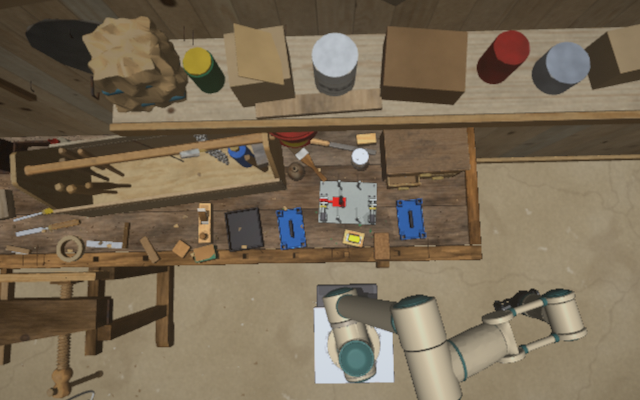

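View pics/side0.png

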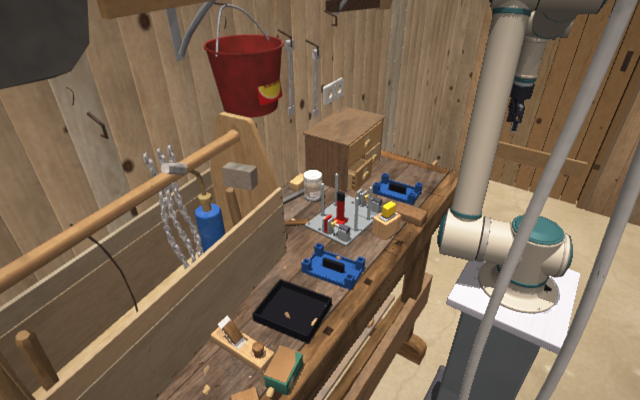

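The top view shows the stand at about (348,203), the rest with the yellow-gripped fork at (354,238), trays at (291,229) and (411,219), the bin at (244,229), and a keeper on the left side of the stand. I'll zoom in on the stand and trays.

Run:
```python
import cv2
t=cv2.imread('pics/top0.png')[140:260,270:430]
cv2.imwrite('pics/c1.png',cv2.resize(t,None,fx=5,fy=5,interpolation=cv2.INTER_CUBIC))
t=cv2.imread('pics/side0.png')[160:290,280:430]
cv2.imwrite('pics/c2.png',cv2.resize(t,None,fx=4.6,fy=4.6,interpolation=cv2.INTER_CUBIC))
```

```text
(no output)
```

View pics/c1.png

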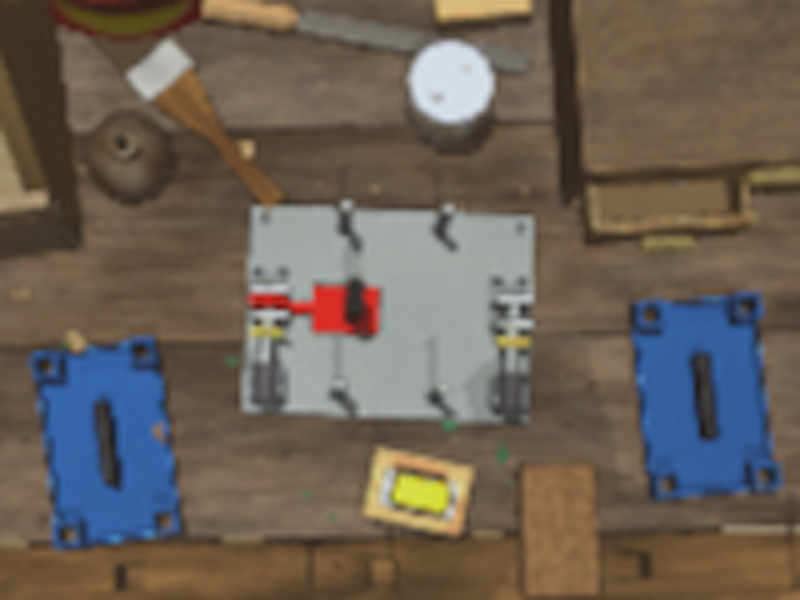

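View pics/c2.png

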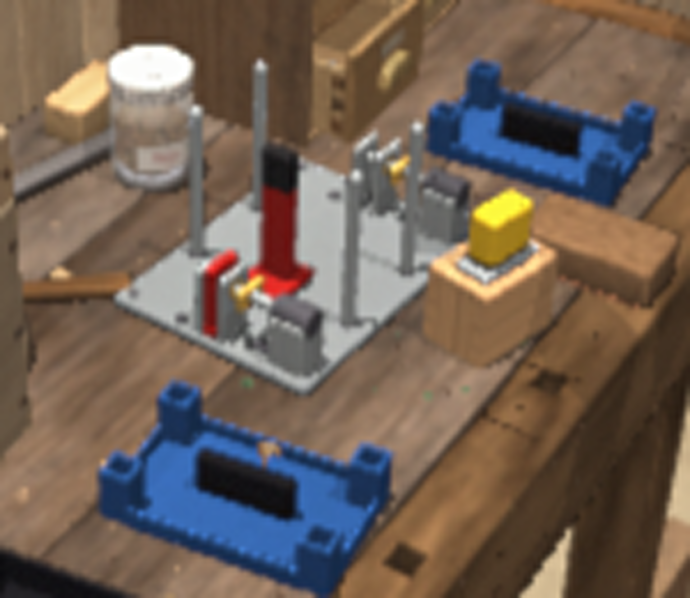

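The left side has a keeper pinned (crop (345,305)) and the right station is empty. There are two trays, the fork hangs in the rest at crop (420,490), the cork block is just right of the rest, and the jar is behind the stand. Next I measure these roughly in the top view.

```bash
cat > m.py <<'E'
from h import *
def rect(d,mask,z,kmin=30):
    m=mask.astype(np.uint8); n,l,s,c=cv2.connectedComponentsWithStats(m)
    out=[]
    for i in range(1,n):
        if s[i,4]<kmin: continue
        ys,xs=np.where(l==i)
        P=np.array([onz(d,x,y,z)[:2] for x,y in zip(xs,ys)])
        (c0,wh,a)=cv2.minAreaRect((P*1000).astype(np.float32))
        out.append((np.round(c0,1),np.round(wh,1),round(a,1),s[i,:4].tolist(),int(s[i,4])))
    return out
def hsv(d): return cv2.cvtColor(d['image'],cv2.COLOR_RGB2HSV)
def blue(h): return (h[...,0]>100)&(h[...,0]<125)&(h[...,1]>130)&(h[...,2]>60)
def yellow(h): return (h[...,0]>24)&(h[...,0]<35)&(h[...,1]>180)&(h[...,2]>120)
def red(h): return ((h[...,0]<5)|(h[...,0]>175))&(h[...,1]>200)&(h[...,2]>80)
E
python3 - <<'E'
from m import *
d=shot('top'); h=hsv(d)
w=np.zeros(h.shape[:2],bool); w[145:262,180:440]=1
print('blue',rect(d,blue(h)&w,.03)); print('yel',rect(d,yellow(h)&w,.112)); print('red',rect(d,red(h)&w,.01))
print('dark',rect(d,(h[...,2]<62)&(h[...,1]<90)&w,.03,300))
for c in [(250,205),(535,215),(530,422),(243,412)]: print('st',onz(d,270+c[0]/5,140+c[1]/5,.01).round(4))
for c in [(370,448),(473,466),(462,535),(362,515)]: print('rest',onz(d,270+c[0]/5,140+c[1]/5,.064).round(4))
for c in [(522,465),(598,465),(598,598),(522,598)]: print('cork',onz(d,270+c[0]/5,140+c[1]/5,.034).round(4))
for n,c in dict(a=(102,402),a2=(114,487),b=(702,355),b2=(712,437)).items(): print(n,onz(d,270+c[0]/5,140+c[1]/5,.036).round(4))
print('jar',onz(d,270+452/5,140+80/5,.1).round(3))
E
```

```text
blue [(array([802. , 466.5]), array([47.3, 67.7]), 0.1, [229, 146, 17, 12], 119), (array([ 503.9, -248.6]), array([157.9, 103.3]), 2.7, [397, 199, 28, 40], 818), (array([475.3, 241.6]), array([162.8, 102. ]), 6.5, [277, 208, 29, 41], 809)]
yel []
red [(array([583.6,  64.3]), array([46.1, 29.5]), 88.8, [328, 198, 12, 8], 54)]
dark [(array([473.2, 436.4]), array([167.7, 144.5]), 7.0, [225, 208, 39, 44], 347)]
st [0.6717 0.1193 0.01  ]
st [ 0.6578 -0.1203  0.01  ]
st [ 0.4841 -0.1103  0.01  ]
st [0.4974 0.1283 0.01  ]
rest [0.4633 0.0247 0.064 ]
rest [ 0.4472 -0.0577  0.064 ]
rest [ 0.3923 -0.0472  0.064 ]
rest [0.4098 0.0325 0.064 ]
cork [ 0.448 -0.1    0.034]
cork [ 0.4467 -0.1621  0.034 ]
cork [ 0.3391 -0.1581  0.034 ]
cork [ 0.3403 -0.0965  0.034 ]
a [0.5066 0.2434 0.036 ]
a2 [0.4368 0.2342 0.036 ]
b [ 0.5349 -0.2503  0.036 ]
b2 [ 0.4675 -0.2556  0.036 ]
jar [ 0.756 -0.048  0.1  ]
```

jog_arm(
  plan=[
    {"az":-0.97},
    {"az":-0.97},
    {"az":-0.97},
    {"az":-0.97},
    {"az":-0.97},
    {"az":-0.97},
    {"az":-0.97},
    {"az":-0.97},
    {"az":-0.97},
    {"az":-0.97},
    {"dx":36,"dy":10},
    {"dx":36,"dy":10},
    {"dx":36,"dy":10},
    {"dx":36,"dy":10},
    {"dx":36,"dy":10},
    {"dx":36,"dy":10},
    {"dx":36,"dy":10},
    {"dx":36,"dy":10},
    {"dx":36,"dy":10},
    {"dx":36,"dy":10},
  ],
)

```text
$.plan[0]: bad value
```

jog_arm(
  plan=[
    {"dx":36,"dy":10},
    {"dx":36,"dy":10},
    {"dx":36,"dy":10},
    {"dx":36,"dy":10},
    {"dx":36,"dy":10},
    {"dx":36,"dy":10},
    {},
    {},
    {},
  ],
)

```text
$.plan[0]: bad value
```

```bash
cat >> h.py <<'E'
def go(x,y,z,psi):
    """delta to a tool-down TCP pose: az units first, then dx,dy,dz mm at the new yaw"""
    from scipy.spatial.transform import Rotation as R
    s=sensors.get_state();w,a,b,c=s['ee_rot'];M=R.from_quat([a,b,c,w]).as_matrix()
    cur=np.degrees(np.arctan2(M[1,0],M[0,0])); p=np.radians(psi)
    d=(np.array([x,y,z])-s['position'])*1000
    print('pos',(s['position']*1000).round(1),'psi',round(cur,2),'tilt',M[:2,2].round(4),'F',s['contact_force'].round(1),'w',round(s['width']*1000,1),'gf',round(s['gripper_force'],1),'t',round(s['clock'],1),'q1,6',s['qpos'][[0,5]].round(2))
    print(' -> az',round(-(psi-cur)/6,2),'dx,dy,dz',round(d[0]*np.cos(p)+d[1]*np.sin(p),1),round(d[0]*np.sin(p)-d[1]*np.cos(p),1),round(-d[2],1))
E
python3 - <<'E'
from h import *
d=shot('wrist','w1.png'); go(.44,-.01,.4,79)
E
```

```text
pos [ 206.2 -536.7  404.3] psi 21.02 tilt [-0.0002  0.0008] F [-0.1  0.4 -0.2] w 85.0 gf 0.0 t 0.2 q1,6 [-1.33 -0.12]
 -> az -9.66 dx,dy,dz 561.6 129.0 4.3
```

View pics/w1.png

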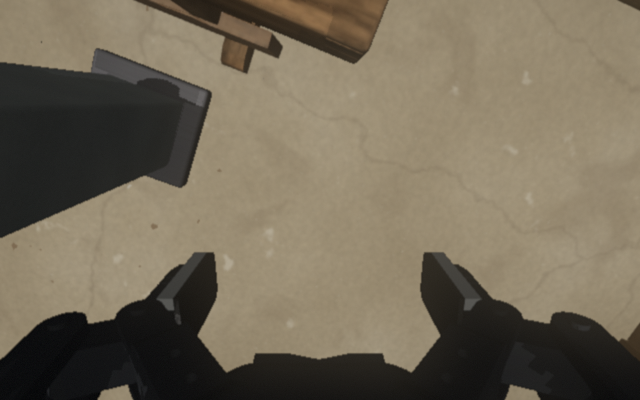

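The jog was refused, and this view only shows the start pose: the fingers are at the bottom, around (190,280) and (450,280). I'll send full rows.

jog_arm(
  plan=[
    {"dx":0,"dy":0,"dz":0,"ax":0,"ay":0,"az":-0.97,"grip":0},
    {"dx":0,"dy":0,"dz":0,"ax":0,"ay":0,"az":-0.97,"grip":0},
    {"dx":0,"dy":0,"dz":0,"ax":0,"ay":0,"az":-0.97,"grip":0},
    {"dx":0,"dy":0,"dz":0,"ax":0,"ay":0,"az":-0.97,"grip":0},
    {"dx":0,"dy":0,"dz":0,"ax":0,"ay":0,"az":-0.97,"grip":0},
    {"dx":0,"dy":0,"dz":0,"ax":0,"ay":0,"az":-0.97,"grip":0},
    {"dx":0,"dy":0,"dz":0,"ax":0,"ay":0,"az":-0.97,"grip":0},
    {"dx":0,"dy":0,"dz":0,"ax":0,"ay":0,"az":-0.97,"grip":0},
    {"dx":0,"dy":0,"dz":0,"ax":0,"ay":0,"az":-0.97,"grip":0},
    {"dx":0,"dy":0,"dz":0,"ax":0,"ay":0,"az":-0.93,"grip":0},
  ],
)

```text
clock: 1.08
position: [0.2062, -0.5367, 0.4046]
ee_rot: [-0.0, 0.77, 0.638, 0.0]
contact_force: [0.4, 0.2, 0.5]
width: 0.0853
gripper_force: 0.0
```

jog_arm(
  plan=[
    {"dx":34,"dy":8,"dz":0,"ax":0,"ay":0,"az":0,"grip":0},
    {"dx":34,"dy":8,"dz":0,"ax":0,"ay":0,"az":0,"grip":0},
    {"dx":34,"dy":8,"dz":0,"ax":0,"ay":0,"az":0,"grip":0},
    {"dx":34,"dy":8,"dz":0,"ax":0,"ay":0,"az":0,"grip":0},
    {"dx":34,"dy":8,"dz":0,"ax":0,"ay":0,"az":0,"grip":0},
    {"dx":34,"dy":8,"dz":0,"ax":0,"ay":0,"az":0,"grip":0},
    {"dx":34,"dy":8,"dz":0,"ax":0,"ay":0,"az":0,"grip":0},
    {"dx":34,"dy":8,"dz":0,"ax":0,"ay":0,"az":0,"grip":0},
    {"dx":34,"dy":8,"dz":0,"ax":0,"ay":0,"az":0,"grip":0},
    {"dx":34,"dy":8,"dz":0,"ax":0,"ay":0,"az":0,"grip":0},
    {"dx":34,"dy":8,"dz":0,"ax":0,"ay":0,"az":0,"grip":0},
    {"dx":34,"dy":8,"dz":0,"ax":0,"ay":0,"az":0,"grip":0},
    {"dx":34,"dy":8,"dz":0,"ax":0,"ay":0,"az":0,"grip":0},
    {"dx":34,"dy":8,"dz":0,"ax":0,"ay":0,"az":0,"grip":0},
    {"dx":0,"dy":0,"dz":0,"ax":0,"ay":0,"az":0,"grip":0},
    {"dx":0,"dy":0,"dz":0,"ax":0,"ay":0,"az":0,"grip":0},
    {"dx":0,"dy":0,"dz":0,"ax":0,"ay":0,"az":0,"grip":0},
    {"dx":0,"dy":0,"dz":0,"ax":0,"ay":0,"az":0,"grip":0},
  ],
)

```text
clock: 2.58
position: [0.4068, -0.0919, 0.4046]
ee_rot: [0.0, 0.772, 0.635, -0.0]
contact_force: [0.1, -0.6, -1.2]
width: 0.0855
gripper_force: 0.0
```

Run:
```python
from h import *
d=shot('wrist','w2.png'); go(.44,-.01,.4,79)
```

```text
pos [406.8 -92.1 404.6] psi 78.86 tilt [-0.0004 -0.0006] F [ 0.5 -0.5  0.2] w 85.4 gf 0.0 t 2.6 q1,6 [-0.39 -0.19]
 -> az -0.02 dx,dy,dz 86.9 16.9 4.6
```

View pics/w2.png

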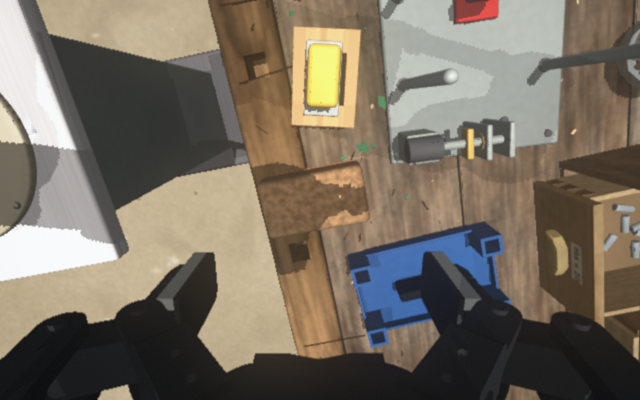

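The wrist view shows the fork's yellow grip at (323,75), the rest around it, the cork block at (315,195), the right bar station at (470,145) and tray b at (425,285). I'll move on so that the whole stand is in view.

jog_arm(
  plan=[
    {"dx":21,"dy":12,"dz":0,"ax":0,"ay":0,"az":0,"grip":0},
    {"dx":21,"dy":12,"dz":0,"ax":0,"ay":0,"az":0,"grip":0},
    {"dx":21,"dy":12,"dz":0,"ax":0,"ay":0,"az":0,"grip":0},
    {"dx":21,"dy":12,"dz":0,"ax":0,"ay":0,"az":0,"grip":0},
    {"dx":0,"dy":0,"dz":0,"ax":0,"ay":0,"az":0,"grip":0},
    {"dx":0,"dy":0,"dz":0,"ax":0,"ay":0,"az":0,"grip":0},
    {"dx":0,"dy":0,"dz":0,"ax":0,"ay":0,"az":0,"grip":0},
    {"dx":0,"dy":0,"dz":0,"ax":0,"ay":0,"az":0,"grip":0},
  ],
)

```text
clock: 3.3
position: [0.4697, -0.0189, 0.4046]
ee_rot: [-0.0, 0.772, 0.635, -0.0]
contact_force: [-0.3, -0.2, 0.1]
width: 0.0853
gripper_force: 0.0
```

Run:
```python
from m import *
d=shot('wrist','w3.png'); go(.44,-.01,.4,79); h=hsv(d)
print('yel',rect(d,yellow(h),.112)); print('red',rect(d,red(h),.018))
```

```text
pos [469.7 -18.8 404.7] psi 78.86 tilt [-0.0004 -0.0004] F [0.4 0.2 0.2] w 85.2 gf 0.0 t 3.4 q1,6 [-0.19  0.01]
 -> az -0.02 dx,dy,dz 2.9 -30.9 4.7
yel []
red []
```

View pics/w3.png

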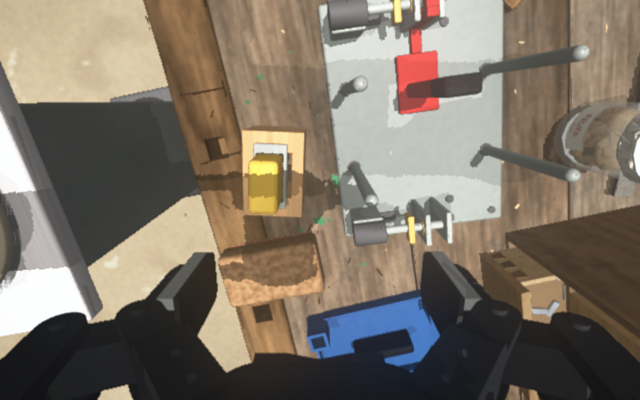

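The view shows the stand's post tops near (360,84), (373,200), (582,52) and (572,175), the fork grip at (265,180), the right collar at (411,228) and the left collar at (398,10). The colour thresholds need a fix, and I also need finer pixel positions.

Run:
```python
from m import *
im=cv2.imread('pics/w3.png'); h=cv2.cvtColor(im,cv2.COLOR_BGR2HSV)
print('yel',h[180,262],h[205,262],'red',h[85,415],h[105,430],'brass',h[228,411],h[10,398],'wood',h[138,270])
a=cv2.resize(im[40:240,320:420],None,fx=3,fy=3,interpolation=cv2.INTER_CUBIC)
b=cv2.resize(im[20:220,470:600],None,fx=3,fy=3,interpolation=cv2.INTER_CUBIC)
cv2.imwrite('pics/c3.png',np.hstack([a,b]))
```

```text
yel [ 21 161 176] [ 22 160 226] red [  2  99 103] [  1 163 245] brass [ 28 103 253] [ 29  91 252] wood [ 20  98 247]
```

View pics/c3.png

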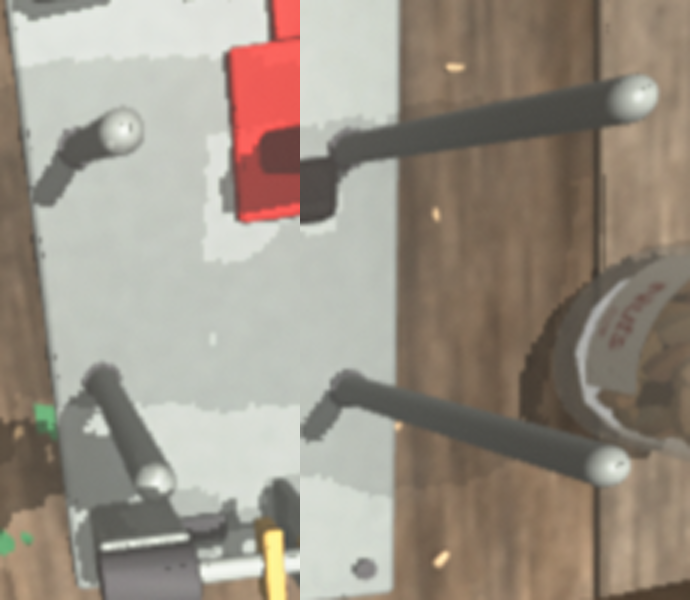

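```bash
cat >> h.py <<'E'
def fit2(L,W):
    "rigid 2D fit: W = c + R(th) L ; mm and deg"
    L=np.array(L,float);W=np.array(W,float)[:,:2];l=L.mean(0);w=W.mean(0)
    a=((L-l)[:,0]+1j*(L-l)[:,1]);b=((W-w)[:,0]+1j*(W-w)[:,1]);th=np.angle((b*a.conj()).sum())
    R=np.array([[np.cos(th),-np.sin(th)],[np.sin(th),np.cos(th)]]);c=w-R@l
    return c,np.degrees(th),((W-c-L@R.T)*1000).round(1)
E
sed -i 's/^def yellow.*/def yellow(h): return (h[...,0]>17)\&(h[...,0]<34)\&(h[...,1]>145)\&(h[...,2]>120)/; s/^def red.*/def red(h): return ((h[...,0]<6)|(h[...,0]>175))\&(h[...,1]>90)\&(h[...,2]>80)/' m.py
python3 - <<'E'
from m import *
d=shot('wrist')
for z in (.136,.139):
    W=[onz(d,u,v,z) for u,v in [(361,83.3),(371.7,200),(581.7,52.3),(572.7,175)]]
    print('stand',*fit2([(-.07,.04),(-.07,-.04),(.07,.04),(.07,-.04)],W))
print('corners',onz(d,346.7,235.7,.01),onz(d,501.7,217.3,.01))
h=hsv(d);w=np.zeros(h.shape[:2],bool);w[130:225,235:310]=1
print('yel',rect(d,yellow(h)&w,.112,100)); 
w[:]=0;w[40:120,380:445]=1; print('red',rect(d,red(h)&w,.018,100))
g=cv2.resize(d['image'][120:230,225:320,::-1],None,fx=5,fy=5,interpolation=cv2.INTER_CUBIC);cv2.imwrite('pics/c4.png',g)
E
```

```text
stand [0.5811462  0.00725057] -3.647197536050738 [[-1.1  0.4]
 [-1.3 -0.3]
 [ 1.4  0.6]
 [ 1.1 -0.6]]
stand [0.57991586 0.00775382] -3.64719753605073 [[-0.3 -0.2]
 [-0.4  0.1]
 [ 0.4  0.1]
 [ 0.2 -0. ]]
corners [ 0.48585827 -0.10489365  0.01      ] [ 0.6596609  -0.11656603  0.01      ]
yel [(array([428.3,  -7.1]), array([47.9, 24.8]), 72.4, [248, 154, 34, 60], 1452)]
red [(array([581.8,  50.1]), array([67.5, 39.9]), 86.0, [396, 40, 43, 74], 2394)]
```

View pics/c4.png

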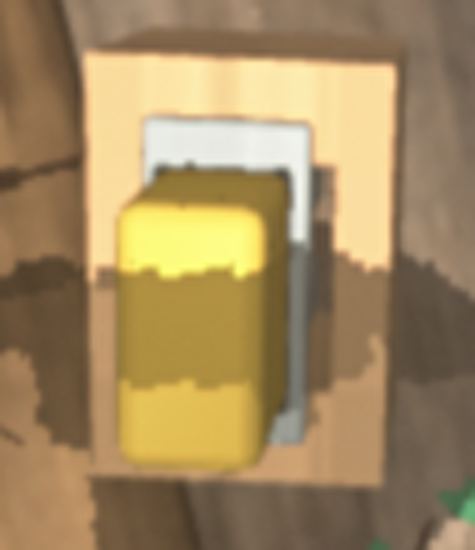

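The crop shows the grip top (120..265, 205..468), the white flange corners (145,118), (310,122) and (303,443), and the rest corners (85,52), (400,60), (385,485) and (95,475). I'll turn those into positions.

Run:
```python
from m import *
d=shot('wrist')
f=lambda x,y,z:onz(d,225+x/5,120+y/5,z)
print('grip',*fit2([(-.012,.022),(.012,.022),(.012,-.022),(-.012,-.022)],[f(*p,.112) for p in[(120,205),(265,205),(265,468),(120,468)]]))
print('flange',*fit2([(-.015,.03),(.015,.03),(.015,-.03)],[f(*p,.070) for p in[(145,118),(310,122),(303,443)]]))
print('rest',*fit2([(-.0275,.0395),(.0275,.0395),(.0275,-.0395),(-.0275,-.0395)],[f(*p,.064) for p in[(85,52),(400,60),(385,485),(95,475)]]))
```

```text
grip [ 0.42804267 -0.00977591] -13.052968774786937 [[ 0.8 -1.2]
 [-0.7 -0.1]
 [-0.3  1.2]
 [ 0.2  0.2]]
flange [ 0.42736563 -0.01014443] -13.810247960086238 [[ 0.5 -0.8]
 [-0.3  0.1]
 [-0.2  0.7]]
rest [ 0.4295824  -0.01012383] -13.300557500849946 [[-0.3  0.1]
 [ 0.8  0.5]
 [-0.1 -0.3]
 [-0.3 -0.3]]
```

```bash
python3 -c "
from h import *
go(.428,-.010,.25,76.7)"
```

```text
pos [469.8 -18.5 404.8] psi 78.89 tilt [ 0.     -0.0002] F [ 0.1  0.  -0.1] w 85.2 gf 0.0 t 3.5 q1,6 [-0.19  0.01]
 -> az 0.37 dx,dy,dz -1.4 -42.7 154.8
```

jog_arm(
  plan=[
    {"dx":0,"dy":0,"dz":0,"ax":0,"ay":0,"az":0.37,"grip":0},
    {"dx":0,"dy":-21,"dz":0,"ax":0,"ay":0,"az":0,"grip":0},
    {"dx":-1.4,"dy":-21.7,"dz":0,"ax":0,"ay":0,"az":0,"grip":0},
    {"dx":0,"dy":0,"dz":30,"ax":0,"ay":0,"az":0,"grip":0},
    {"dx":0,"dy":0,"dz":30,"ax":0,"ay":0,"az":0,"grip":0},
    {"dx":0,"dy":0,"dz":25,"ax":0,"ay":0,"az":0,"grip":0},
    {"dx":0,"dy":0,"dz":25,"ax":0,"ay":0,"az":0,"grip":0},
    {"dx":0,"dy":0,"dz":0,"ax":0,"ay":0,"az":0,"grip":0.2},
    {"dx":0,"dy":0,"dz":0,"ax":0,"ay":0,"az":0,"grip":0.2},
  ],
)

```text
clock: 4.2
position: [0.4279, -0.0095, 0.2943]
ee_rot: [-0.001, 0.784, 0.621, -0.001]
contact_force: [0.0, -0.8, 0.8]
width: 0.0684
gripper_force: 0.0
```

Run:
```python
from h import *
go(.428,-.010,.25,76.7); d=shot('wrist','w4.png')
cv2.imwrite('pics/w4c.png',d['image'][180:400,120:520,::-1])
```

```text
pos [427.9  -9.5 294.3] psi 76.72 tilt [-0.0027  0.0003] F [ 0.  -0.8  0.8] w 68.4 gf 0.0 t 4.2 q1,6 [-0.18  0.05]
 -> az 0.0 dx,dy,dz -0.5 0.2 44.3
```

View pics/w4c.png

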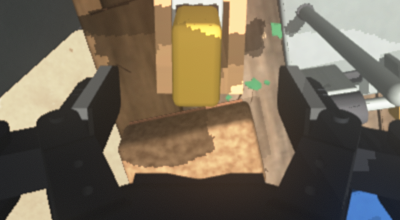

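The grip sits centred between the pads (crop x about 197 against a finger midpoint of 200). I'll descend and close.

jog_arm(
  plan=[
    {"dx":0,"dy":0,"dz":22,"ax":0,"ay":0,"az":0,"grip":0.2},
    {"dx":0,"dy":0,"dz":22,"ax":0,"ay":0,"az":0,"grip":0.2},
    {"dx":0,"dy":0,"dz":0,"ax":0,"ay":0,"az":0,"grip":0.2},
    {"dx":0,"dy":0,"dz":0,"ax":0,"ay":0,"az":0,"grip":0.2},
    {"dx":0,"dy":0,"dz":0,"ax":0,"ay":0,"az":0,"grip":1},
    {"dx":0,"dy":0,"dz":0,"ax":0,"ay":0,"az":0,"grip":1},
    {"dx":0,"dy":0,"dz":0,"ax":0,"ay":0,"az":0,"grip":1},
    {"dx":0,"dy":0,"dz":0,"ax":0,"ay":0,"az":0,"grip":1},
    {"dx":0,"dy":0,"dz":0,"ax":0,"ay":0,"az":0,"grip":1},
    {"dx":0,"dy":0,"dz":0,"ax":0,"ay":0,"az":0,"grip":1},
    {"dx":0,"dy":0,"dz":0,"ax":0,"ay":0,"az":0,"grip":1},
    {"dx":0,"dy":0,"dz":0,"ax":0,"ay":0,"az":0,"grip":1},
  ],
  grip_force=60,
)

```text
clock: 5.25
position: [0.4289, -0.0093, 0.2519]
ee_rot: [0.001, 0.784, 0.621, 0.001]
contact_force: [-1.4, 0.8, 7.0]
width: 0.0233
gripper_force: 59.4
```

```bash
python3 -c "
from h import *
go(.428,-.010,.36,76.7)"
```

```text
pos [428.9  -9.3 251.9] psi 76.76 tilt [ 0.0019 -0.0005] F [-1.4  0.8  7. ] w 23.3 gf 59.4 t 5.2 q1,6 [-0.18  0.05]
 -> az 0.01 dx,dy,dz -0.8 -0.7 -108.1
```

jog_arm(
  plan=[
    {"dx":0,"dy":0,"dz":-15,"ax":0,"ay":0,"az":0,"grip":1},
    {"dx":0,"dy":0,"dz":-20,"ax":0,"ay":0,"az":0,"grip":1},
    {"dx":0,"dy":0,"dz":-25,"ax":0,"ay":0,"az":0,"grip":1},
    {"dx":0,"dy":0,"dz":-25,"ax":0,"ay":0,"az":0,"grip":1},
    {"dx":0,"dy":0,"dz":-25,"ax":0,"ay":0,"az":0,"grip":1},
    {"dx":0,"dy":0,"dz":-25,"ax":0,"ay":0,"az":0,"grip":1},
    {"dx":0,"dy":0,"dz":-25,"ax":0,"ay":0,"az":0,"grip":1},
    {"dx":0,"dy":0,"dz":0,"ax":0,"ay":0,"az":-0.8,"grip":1},
    {"dx":0,"dy":0,"dz":0,"ax":0,"ay":0,"az":-0.8,"grip":1},
    {"dx":0,"dy":0,"dz":0,"ax":0,"ay":0,"az":0,"grip":1},
    {"dx":0,"dy":0,"dz":0,"ax":0,"ay":0,"az":0,"grip":1},
    {"dx":0,"dy":0,"dz":0,"ax":0,"ay":0,"az":0,"grip":1},
  ],
)

```text
clock: 6.25
position: [0.4282, -0.0092, 0.4104]
ee_rot: [-0.0, 0.73, 0.684, -0.0]
contact_force: [0.0, 0.2, -2.0]
width: 0.0232
gripper_force: 59.0
```

```bash
python3 -c "
from h import *
go(.5603,.1102,.41,86.35)"
```

```text
pos [428.2  -9.2 410.4] psi 86.26 tilt [-0.0008  0.0001] F [ 0.   0.2 -2. ] w 23.2 gf 59.0 t 6.2 q1,6 [-0.18 -0.12]
 -> az -0.02 dx,dy,dz 127.6 124.2 0.4
```

jog_arm(
  plan=[
    {"dx":15,"dy":15,"dz":0,"ax":0,"ay":0,"az":0,"grip":1},
    {"dx":28,"dy":27.3,"dz":0,"ax":0,"ay":0,"az":0,"grip":1},
    {"dx":28,"dy":27.3,"dz":0,"ax":0,"ay":0,"az":0,"grip":1},
    {"dx":28,"dy":27.3,"dz":0,"ax":0,"ay":0,"az":0,"grip":1},
    {"dx":28.6,"dy":27.3,"dz":0,"ax":0,"ay":0,"az":0,"grip":1},
    {"dx":0,"dy":0,"dz":20,"ax":0,"ay":0,"az":0,"grip":1},
    {"dx":0,"dy":0,"dz":25,"ax":0,"ay":0,"az":0,"grip":1},
    {"dx":0,"dy":0,"dz":17,"ax":0,"ay":0,"az":0,"grip":1},
    {"dx":0,"dy":0,"dz":0,"ax":0,"ay":0,"az":0,"grip":1},
    {"dx":0,"dy":0,"dz":0,"ax":0,"ay":0,"az":0,"grip":1},
    {"dx":0,"dy":0,"dz":0,"ax":0,"ay":0,"az":0,"grip":1},
    {"dx":0,"dy":0,"dz":0,"ax":0,"ay":0,"az":0,"grip":1},
  ],
)

```text
clock: 7.25
position: [0.5611, 0.1101, 0.3502]
ee_rot: [0.001, 0.729, 0.684, 0.001]
contact_force: [-0.7, 0.2, -0.8]
width: 0.0231
gripper_force: 59.1
```

Run:
```python
from h import *
go(.5603,.1102,.348,86.35); d=shot('wrist','w5.png')
cv2.imwrite('pics/w5c.png',cv2.resize(d['image'][120:360,220:420,::-1],None,fx=2.5,fy=2.5,interpolation=cv2.INTER_CUBIC))
```

```text
pos [561.1 110.1 350.2] psi 86.32 tilt [0.003  0.0002] F [-0.7  0.2 -0.8] w 23.1 gf 59.1 t 7.2 q1,6 [0.07 0.14]
 -> az -0.0 dx,dy,dz 0.1 -0.8 2.2
```

View pics/w5c.png

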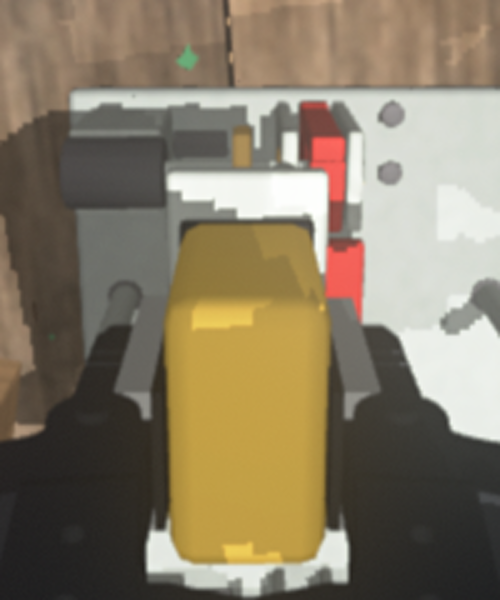

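The flange's rear corners are at crop (167,170) and (328,172), the collar top at x 234..252 (y about 160) and the ear top at x 312..343 (y about 150). I'll compare these in stand coordinates.

```bash
cat >> h.py <<'E'
S=np.array([.5799,.0078]);SY=np.radians(-3.65)
def stand(P):
    c,s=np.cos(SY),np.sin(SY);q=np.array(P[:2])-S
    return np.round(np.array([c*q[0]+s*q[1],-s*q[0]+c*q[1]])*1000,1)
E
python3 - <<'E'
from h import *
d=shot('wrist')
f=lambda x,y,z:stand(onz(d,220+x/2.5,120+y/2.5,z))
zt=.3502-.248+.066
print('flange',f(167,170,zt),f(328,172,zt))
print('grip top',f(168,306,zt+.042),f(326,306,zt+.042))
print('collar',f(234,155,.06),f(252,155,.06)); print('ear',f(312,150,.07),f(343,150,.07))
print('lugs rear',f(283,150,.066),f(299,150,.066),'front',f(347,150,.066),f(362,150,.066))
print('plate edge',f(72,90,.01),f(480,90,.01),'tcp',stand(sensors.get_state()['position']))
E
```

```text
flange [-38.8 129.6] [ -9.5 129.2]
grip top [-35.2 121. ] [-13.5 121. ]
collar [-27.8 106.9] [-22.3 106.9]
ear [ -4.5 110.8] [  4.7 110.8]
lugs rear [-13.  109.9] [ -8.1 109.9] front [  6.4 109.8] [ 10.9 109.8]
plate edge [-87.  119.4] [ 60.8 119.2] tcp [-25.5 100.8]
```

jog_arm(
  plan=[
    {"dx":0,"dy":-1.8,"dz":0,"ax":0,"ay":0,"az":0,"grip":1},
    {"dx":0,"dy":0,"dz":10,"ax":0,"ay":0,"az":0,"grip":1},
    {"dx":0,"dy":0,"dz":10,"ax":0,"ay":0,"az":0,"grip":1},
    {"dx":0,"dy":0,"dz":8,"ax":0,"ay":0,"az":0,"grip":1},
    {"dx":0,"dy":0,"dz":6,"ax":0,"ay":0,"az":0,"grip":1},
    {"dx":0,"dy":0,"dz":6,"ax":0,"ay":0,"az":0,"grip":1},
    {"dx":0,"dy":0,"dz":6,"ax":0,"ay":0,"az":0,"grip":1},
    {"dx":0,"dy":0,"dz":6,"ax":0,"ay":0,"az":0,"grip":1},
    {"dx":0,"dy":0,"dz":0,"ax":0,"ay":0,"az":0,"grip":1},
    {"dx":0,"dy":0,"dz":0,"ax":0,"ay":0,"az":0,"grip":1},
    {"dx":0,"dy":0,"dz":0,"ax":0,"ay":0,"az":0,"grip":1},
  ],
  grip_force=80,
)

```text
clock: 8.27
position: [0.5592, 0.1103, 0.297]
ee_rot: [0.001, 0.729, 0.684, 0.001]
contact_force: [1.7, 0.2, -0.6]
width: 0.0228
gripper_force: 81.8
```

Run:
```python
from h import *
go(.5603,.1102,.258,86.35);print(stand(sensors.get_state()['position']))
```

```text
pos [559.2 110.3 297. ] psi 86.36 tilt [ 0.0016 -0.0001] F [ 1.7  0.2 -0.6] w 22.8 gf 81.8 t 8.3 q1,6 [0.07 0.14]
 -> az 0.0 dx,dy,dz 0.0 1.1 39.0
[-27.2 100.9]
```

jog_arm(
  plan=[
    {"dx":0,"dy":0,"dz":6,"ax":0,"ay":0,"az":0,"grip":1},
    {"dx":0,"dy":0,"dz":6,"ax":0,"ay":0,"az":0,"grip":1},
    {"dx":0,"dy":0,"dz":6,"ax":0,"ay":0,"az":0,"grip":1},
    {"dx":0,"dy":0,"dz":6,"ax":0,"ay":0,"az":0,"grip":1},
    {"dx":0,"dy":0,"dz":6,"ax":0,"ay":0,"az":0,"grip":1},
    {"dx":0,"dy":0,"dz":4,"ax":0,"ay":0,"az":0,"grip":1},
    {"dx":0,"dy":0,"dz":0,"ax":0,"ay":0,"az":0,"grip":1},
    {"dx":0,"dy":0,"dz":0,"ax":0,"ay":0,"az":0,"grip":1},
    {"dx":0,"dy":0,"dz":0,"ax":0,"ay":0,"az":0,"grip":1},
  ],
)

```text
clock: 9.02
position: [0.5589, 0.1102, 0.2622]
ee_rot: [0.0, 0.729, 0.684, -0.0]
contact_force: [3.1, -0.9, -1.5]
width: 0.0231
gripper_force: 81.6
```

Run:
```python
from h import *
go(.5603,.1102,.258,86.35);print(stand(sensors.get_state()['position']))
```

```text
pos [558.9 110.2 262.2] psi 86.35 tilt [-0.0001 -0.0002] F [ 3.1 -0.9 -1.5] w 23.1 gf 81.6 t 9.0 q1,6 [0.07 0.14]
 -> az 0.0 dx,dy,dz 0.1 1.4 4.2
[-27.5 100.9]
```

jog_arm(
  plan=[
    {"dx":0,"dy":0,"dz":3,"ax":0,"ay":0,"az":0,"grip":1},
    {"dx":0,"dy":0,"dz":2,"ax":0,"ay":0,"az":0,"grip":1},
    {"dx":0,"dy":0,"dz":0,"ax":0,"ay":0,"az":0,"grip":1},
    {"dx":0,"dy":0,"dz":0,"ax":0,"ay":0,"az":0,"grip":1},
    {"dx":0,"dy":0,"dz":0,"ax":0,"ay":0,"az":0,"grip":1},
  ],
)

```text
clock: 9.43
position: [0.559, 0.1103, 0.2579]
ee_rot: [0.0, 0.729, 0.684, 0.0]
contact_force: [4.8, 0.0, -0.1]
width: 0.0233
gripper_force: 82.0
```

Run:
```python
from h import *
go(.5603,.1102,.258,86.35);print(stand(sensors.get_state()['position']))
```

```text
pos [559.  110.3 257.9] psi 86.36 tilt [ 0.0012 -0.0001] F [ 4.8  0.  -0.1] w 23.3 gf 82.0 t 9.4 q1,6 [0.07 0.14]
 -> az 0.0 dx,dy,dz 0.0 1.3 -0.1
[-27.4 100.9]
```

jog_arm(
  plan=[
    {"dx":0,"dy":0,"dz":2,"ax":0,"ay":0,"az":0,"grip":1},
    {"dx":0,"dy":0,"dz":0,"ax":0,"ay":0,"az":0,"grip":1},
    {"dx":0,"dy":0,"dz":0,"ax":0,"ay":0,"az":0,"grip":1},
    {"dx":0,"dy":0,"dz":0,"ax":0,"ay":0,"az":0,"grip":1},
  ],
)

```text
clock: 9.77
position: [0.5589, 0.1103, 0.2577]
ee_rot: [0.001, 0.729, 0.684, 0.001]
contact_force: [1.7, -0.1, 9.9]
width: 0.0231
gripper_force: 83.6
```

Run:
```python
from h import *
go(.5603,.1102,.258,86.35);print(stand(sensors.get_state()['position']))
```

```text
pos [558.9 110.3 257.7] psi 86.36 tilt [ 0.002 -0.   ] F [ 1.7 -0.1  9.9] w 23.1 gf 83.6 t 9.8 q1,6 [0.07 0.14]
 -> az 0.0 dx,dy,dz -0.0 1.4 -0.3
[-27.5 101. ]
```

The fork is standing on the base plate (10 N upward). I'll release it, rise and turn for the keeper.

jog_arm(
  plan=[
    {"dx":0,"dy":0,"dz":0,"ax":0,"ay":0,"az":0,"grip":0.25},
    {"dx":0,"dy":0,"dz":0,"ax":0,"ay":0,"az":0,"grip":0.25},
    {"dx":0,"dy":0,"dz":0,"ax":0,"ay":0,"az":0,"grip":0.25},
    {"dx":0,"dy":0,"dz":0,"ax":0,"ay":0,"az":0,"grip":0.25},
    {"dx":0,"dy":0,"dz":0,"ax":0,"ay":0,"az":0,"grip":0.25},
    {"dx":0,"dy":0,"dz":0,"ax":0,"ay":0,"az":0,"grip":0.25},
    {"dx":0,"dy":0,"dz":-10,"ax":0,"ay":0,"az":0,"grip":0.25},
    {"dx":0,"dy":0,"dz":-25,"ax":0,"ay":0,"az":0,"grip":0.25},
    {"dx":0,"dy":0,"dz":-30,"ax":0,"ay":0,"az":0,"grip":0.25},
    {"dx":0,"dy":0,"dz":-30,"ax":0,"ay":0,"az":0,"grip":0.25},
    {"dx":0,"dy":0,"dz":-30,"ax":0,"ay":0,"az":0,"grip":0.25},
    {"dx":0,"dy":0,"dz":-15,"ax":0,"ay":0,"az":0,"grip":0.25},
    {"dx":0,"dy":0,"dz":0,"ax":0,"ay":0,"az":0,"grip":0.25},
  ],
)

```text
clock: 10.85
position: [0.5595, 0.1104, 0.4009]
ee_rot: [0.003, 0.729, 0.684, 0.004]
contact_force: [0.9, 0.8, -0.4]
width: 0.0645
gripper_force: 0.0
```

jog_arm(
  plan=[
    {"dx":0,"dy":0,"dz":0,"ax":0,"ay":0,"az":1,"grip":0.25},
    {"dx":0,"dy":0,"dz":0,"ax":0,"ay":0,"az":1,"grip":0.25},
    {"dx":0,"dy":0,"dz":0,"ax":0,"ay":0,"az":1,"grip":0.25},
    {"dx":0,"dy":0,"dz":0,"ax":0,"ay":0,"az":1,"grip":0.25},
    {"dx":0,"dy":0,"dz":0,"ax":0,"ay":0,"az":1,"grip":0.25},
    {"dx":0,"dy":0,"dz":0,"ax":0,"ay":0,"az":1,"grip":0.25},
    {"dx":0,"dy":0,"dz":0,"ax":0,"ay":0,"az":1,"grip":0.25},
    {"dx":0,"dy":0,"dz":0,"ax":0,"ay":0,"az":1,"grip":0.25},
    {"dx":0,"dy":0,"dz":0,"ax":0,"ay":0,"az":1,"grip":0.25},
    {"dx":0,"dy":0,"dz":0,"ax":0,"ay":0,"az":1,"grip":0.25},
    {"dx":0,"dy":0,"dz":0,"ax":0,"ay":0,"az":1,"grip":0.25},
    {"dx":0,"dy":0,"dz":0,"ax":0,"ay":0,"az":1,"grip":0.25},
    {"dx":0,"dy":0,"dz":0,"ax":0,"ay":0,"az":1,"grip":0.25},
    {"dx":0,"dy":0,"dz":0,"ax":0,"ay":0,"az":1,"grip":0.25},
    {"dx":0,"dy":0,"dz":0,"ax":0,"ay":0,"az":1,"grip":0.25},
    {"dx":0,"dy":0,"dz":0,"ax":0,"ay":0,"az":0,"grip":0.25},
    {"dx":0,"dy":0,"dz":0,"ax":0,"ay":0,"az":0,"grip":0.25},
    {"dx":0,"dy":0,"dz":0,"ax":0,"ay":0,"az":0,"grip":0.25},
  ],
)

```text
clock: 12.35
position: [0.5585, 0.1103, 0.3951]
ee_rot: [0.0, 1.0, -0.031, -0.001]
contact_force: [-0.5, -0.5, -0.1]
width: 0.0644
gripper_force: 0.0
```

Run:
```python
from m import *
# keeper post expected at stand (0,30)
c,s=np.cos(SY),np.sin(SY);P=S+[c*0-s*.030,s*0+c*.030];print('post',P)
go(*P,.40,-3.65); d=shot('wrist','w6.png'); h=hsv(d)
```

```text
post [0.58180984 0.03773915]
pos [558.5 110.3 395.1] psi -3.52 tilt [-0.0011 -0.0002] F [-0.5 -0.5 -0.1] w 64.4 gf 0.0 t 12.3 q1,6 [0.07 1.71]
 -> az 0.02 dx,dy,dz 27.8 70.9 -4.9
```

View pics/w6.png

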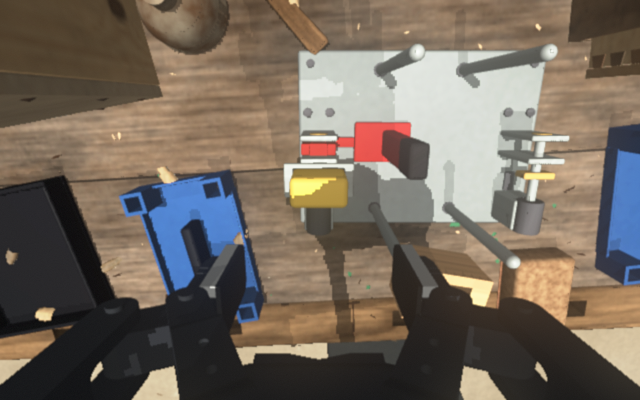

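The wrist view shows the fork standing by itself at (320,187), the keeper's rubber top at about (413,157), tray a at (200,240) and the bin at (50,255). I'll check the keeper post with a ray.

Run:
```python
from m import *
d=shot('wrist'); h=hsv(d)
w=d['image'][125:185,380:435].max(2); print(w[::4,::4])
for p in [(401,136),(428,146),(428,177),(402,170),(415,157)]: print(p,stand(onz(d,*p,.128)))
m=red(h);m[:115]=0;m[165:]=0;m[:,:352]=0;m[:,420:]=0
ys,xs=np.where(m);print('foot',stand(onz(d,xs.min(),150,.018)),stand(onz(d,380,ys.min(),.018)))
```

```text
[[238 236 235 233 248 248 248 249 223 223 222 224 222 222]
 [235 232 229 226 249 248 248 248 225 223 223 224 221 221]
 [235 102 110 112 109 158 244 247 226 222 224 222 220 221]
 [236  99 102 105 111 112 108 111 180 218 223 220 220 223]
 [236 100 101 100 101  85  74  75  74  74  92 203 221 221]
 [232  99 101 100 101  78  72  74  85  86  87  87  98 222]
 [230  99 100 101 101  75  71  73  87  92  92  91  89 222]
 [228  98  99 100 101  72  70  72  87  91  90  89  99 221]
 [232 200  97 100  98  70  70  72  86  90  88  88 124 221]
 [212 230 183  96  98  68  69  71  85  86  90  89 139 221]
 [222 220 223 169  95  68  69  70  86  88  88  89 173 222]
 [223 219 222 219 218  63  67  72  85  88  88  87 205 220]
 [222 219 219 219 221 206  63  71  87  87  86  87 208 219]
 [157 221 222 211 213 210 210  68  82  80  79  79 220 220]
 [133 160 136 134 134 132 132 135 135 136 135 156 220 220]]
(401, 136) [17.5 43.4]
(428, 146) [10.7 24.4]
(428, 177) [-11.   22.5]
(402, 170) [-6.1 41.1]
(415, 157) [ 3.1 32.8]
foot [-7.8 65.9] [18.9 39. ]
```

jog_arm(
  plan=[
    {"dx":9,"dy":23.6,"dz":0,"ax":0,"ay":0,"az":0.02,"grip":0.4},
    {"dx":9,"dy":23.6,"dz":0,"ax":0,"ay":0,"az":0,"grip":0.4},
    {"dx":9.6,"dy":23.6,"dz":0,"ax":0,"ay":0,"az":0,"grip":0.4},
    {"dx":0,"dy":0,"dz":25,"ax":0,"ay":0,"az":0,"grip":0.4},
    {"dx":0,"dy":0,"dz":25,"ax":0,"ay":0,"az":0,"grip":0.4},
    {"dx":0,"dy":0,"dz":10,"ax":0,"ay":0,"az":0,"grip":0.4},
    {"dx":0,"dy":0,"dz":0,"ax":0,"ay":0,"az":0,"grip":0.4},
    {"dx":0,"dy":0,"dz":0,"ax":0,"ay":0,"az":0,"grip":0.4},
    {"dx":0,"dy":0,"dz":0,"ax":0,"ay":0,"az":0,"grip":0.4},
  ],
)

```text
clock: 13.2
position: [0.5822, 0.0381, 0.337]
ee_rot: [0.0, 0.999, -0.032, 0.001]
contact_force: [0.9, 0.7, -0.0]
width: 0.051
gripper_force: 0.0
```

Run:
```python
from m import *
go(.5818,.0377,.27,-3.65); d=shot('wrist','w7.png')
print('proj post top',proj(d,[.5818,.0377,.128]))
g=d['image'].max(2);u,v=proj(d,[.5818,.0377,.128]);v=int(v)
print(g[v-40:v+41:8,int(u)-40:int(u)+41:5])
```

```text
pos [582.2  38.1 337. ] psi -3.72 tilt [ 0.0023 -0.0002] F [ 0.9  0.7 -0. ] w 51.0 gf 0.0 t 13.2 q1,6 [-0.05  1.58]
 -> az -0.01 dx,dy,dz -0.3 0.5 67.0
proj post top [316.71450426 231.00173238]
[[118 125 150 231 161 120 117 102 101  95  89 119 119 116 102 102 129]
 [103 121 121 120 120 122  78  57  57  57  55 120 118 112  98 101 126]
 [103 102 100  99  98  98  54  55  55  54  53  98  96  98  98 105 127]
 [103 103 102  98 185 160  55  55  55  54  54  97  98 100  99  99 126]
 [101 119 188 184 182 170  53  55  53  51  50  96  97  99  97  98 126]
 [122 152 184 186 184 185  50  52  51  50  50  95  96  96  97 121 126]
 [186 186 185 185 183 133  51  51  50  51  48  97  97  95  97 117 123]
 [189 190 188 188 183 174  49  49  50  48  47  97  97  95  95  96  96]
 [186 188 188 188 187 122  87  81  98  99  96  98  97  95  96  96  96]
 [186 187 189 185 185 154  87  80  98  97  97  96  97  96  96  97  95]
 [165 164 163 163 164 108  88  86  87  88  88  87  85  90  88  89  89]]
```

jog_arm(
  plan=[
    {"dx":0,"dy":0,"dz":22,"ax":0,"ay":0,"az":0,"grip":0.4},
    {"dx":0,"dy":0,"dz":22,"ax":0,"ay":0,"az":0,"grip":0.4},
    {"dx":0,"dy":0,"dz":23,"ax":0,"ay":0,"az":0,"grip":0.4},
    {"dx":0,"dy":0,"dz":0,"ax":0,"ay":0,"az":0,"grip":0.4},
    {"dx":0,"dy":0,"dz":0,"ax":0,"ay":0,"az":0,"grip":0.4},
    {"dx":0,"dy":0,"dz":0,"ax":0,"ay":0,"az":0,"grip":1},
    {"dx":0,"dy":0,"dz":0,"ax":0,"ay":0,"az":0,"grip":1},
    {"dx":0,"dy":0,"dz":0,"ax":0,"ay":0,"az":0,"grip":1},
    {"dx":0,"dy":0,"dz":0,"ax":0,"ay":0,"az":0,"grip":1},
    {"dx":0,"dy":0,"dz":0,"ax":0,"ay":0,"az":0,"grip":1},
    {"dx":0,"dy":0,"dz":0,"ax":0,"ay":0,"az":0,"grip":1},
    {"dx":0,"dy":0,"dz":-5,"ax":0,"ay":0,"az":0,"grip":1},
    {"dx":0,"dy":0,"dz":-5,"ax":0,"ay":0,"az":0,"grip":1},
    {"dx":0,"dy":0,"dz":0,"ax":0,"ay":0,"az":0,"grip":1},
    {"dx":0,"dy":0,"dz":0,"ax":0,"ay":0,"az":0,"grip":1},
  ],
  grip_force=60,
)

```text
clock: 14.5
position: [0.5817, 0.0377, 0.2789]
ee_rot: [0.0, 0.999, -0.033, 0.0]
contact_force: [-0.7, -0.0, -0.7]
width: 0.0132
gripper_force: 58.4
```

```bash
python3 -c "
from h import *
go(.5818,.0377,.43,-3.65)"
```

```text
pos [581.7  37.7 278.9] psi -3.76 tilt [ 0.0004 -0.0003] F [-0.7 -0.  -0.7] w 13.2 gf 58.4 t 14.5 q1,6 [-0.05  1.58]
 -> az -0.02 dx,dy,dz 0.1 0.0 -151.1
```

jog_arm(
  plan=[
    {"dx":0,"dy":0,"dz":-10,"ax":0,"ay":0,"az":0,"grip":1},
    {"dx":0,"dy":0,"dz":-15,"ax":0,"ay":0,"az":0,"grip":1},
    {"dx":0,"dy":0,"dz":-20,"ax":0,"ay":0,"az":0,"grip":1},
    {"dx":0,"dy":0,"dz":-25,"ax":0,"ay":0,"az":0,"grip":1},
    {"dx":0,"dy":0,"dz":-25,"ax":0,"ay":0,"az":0,"grip":1},
    {"dx":0,"dy":0,"dz":-25,"ax":0,"ay":0,"az":0,"grip":1},
    {"dx":0,"dy":0,"dz":-25,"ax":0,"ay":0,"az":0,"grip":1},
    {"dx":0,"dy":0,"dz":-15,"ax":0,"ay":0,"az":0,"grip":1},
    {"dx":0,"dy":0,"dz":0,"ax":0,"ay":0,"az":0,"grip":1},
    {"dx":0,"dy":0,"dz":0,"ax":0,"ay":0,"az":0,"grip":1},
    {"dx":0,"dy":0,"dz":0,"ax":0,"ay":0,"az":0,"grip":1},
  ],
)

```text
clock: 15.42
position: [0.5812, 0.0378, 0.4375]
ee_rot: [0.0, 0.999, -0.033, -0.001]
contact_force: [-0.0, 0.3, -1.8]
width: 0.0129
gripper_force: 58.4
```

Run:
```python
from m import *
go(.473,.436,.44,4); d=shot('top','t2.png');h=hsv(d)
im=cv2.imread('pics/w6.png');hw=cv2.cvtColor(im,cv2.COLOR_BGR2HSV)
w=np.zeros(h.shape[:2],bool); w[200:262,215:268]=1
for t in (50,60,70): print('bin top',rect(d,(h[...,2]<t)&w,.03,100))
w=np.zeros(h.shape[:2],bool); w[100:300,300:360]=1
w=np.zeros(h.shape[:2],bool); w[145:262,180:440]=1
print('red',rect(d,red(h)&w,.18,8))
```

```text
pos [581.2  37.8 437.5] psi -3.77 tilt [-0.0024  0.    ] F [-0.   0.3 -1.8] w 12.9 gf 58.4 t 15.4 q1,6 [-0.05  1.58]
 -> az -1.29 dx,dy,dz -80.2 -404.8 -2.5
bin top [(array([501.1, 481.5]), array([100.8, 195.9]), 59.8, [225, 208, 31, 42], 106)]
bin top [(array([473.8, 436.4]), array([168.8, 144.5]), 7.0, [225, 207, 39, 45], 355)]
bin top [(array([473.4, 436.5]), array([175.9, 147. ]), 6.4, [225, 207, 39, 45], 876)]
red [(array([590. , 117.5]), array([11.4, 11.5]), 88.9, [318, 194, 4, 4], 13), (array([567.6,  51.2]), array([64.6, 19.5]), 65.4, [330, 196, 17, 7], 39)]
```

jog_arm(
  plan=[
    {"dx":-15,"dy":0,"dz":0,"ax":0,"ay":0,"az":0,"grip":1},
    {"dx":-25,"dy":0,"dz":0,"ax":0,"ay":0,"az":0,"grip":1},
    {"dx":-25,"dy":0,"dz":0,"ax":0,"ay":0,"az":0,"grip":1},
    {"dx":-25,"dy":0,"dz":0,"ax":0,"ay":0,"az":0,"grip":1},
    {"dx":0,"dy":0,"dz":0,"ax":0,"ay":0,"az":-0.6,"grip":1},
    {"dx":0,"dy":0,"dz":0,"ax":0,"ay":0,"az":-0.6,"grip":1},
    {"dx":0,"dy":0,"dz":0,"ax":0,"ay":0,"az":-0.6,"grip":1},
    {"dx":0,"dy":0,"dz":0,"ax":0,"ay":0,"az":0,"grip":1},
  ],
)

```text
clock: 16.13
position: [0.4913, 0.0438, 0.4373]
ee_rot: [-0.0, 0.998, 0.062, -0.001]
contact_force: [-0.1, 1.2, -0.5]
width: 0.0131
gripper_force: 58.4
```

```bash
python3 -c "
from h import *
go(.4774,.4046,.4375,7)"
```

```text
pos [491.3  43.8 437.3] psi 7.09 tilt [-0.0029  0.    ] F [-0.1  1.2 -0.5] w 13.1 gf 58.4 t 16.1 q1,6 [-0.05  1.39]
 -> az 0.02 dx,dy,dz 30.1 -359.8 -0.2
```

jog_arm(
  plan=[
    {"dx":0,"dy":-12,"dz":0,"ax":0,"ay":0,"az":0,"grip":1},
    {"dx":0,"dy":-20,"dz":0,"ax":0,"ay":0,"az":0,"grip":1},
    {"dx":3,"dy":-30,"dz":0,"ax":0,"ay":0,"az":0,"grip":1},
    {"dx":3,"dy":-30,"dz":0,"ax":0,"ay":0,"az":0,"grip":1},
    {"dx":3,"dy":-30,"dz":0,"ax":0,"ay":0,"az":0,"grip":1},
    {"dx":3,"dy":-30,"dz":0,"ax":0,"ay":0,"az":0,"grip":1},
    {"dx":3,"dy":-30,"dz":0,"ax":0,"ay":0,"az":0,"grip":1},
    {"dx":3,"dy":-30,"dz":0,"ax":0,"ay":0,"az":0,"grip":1},
    {"dx":3,"dy":-30,"dz":0,"ax":0,"ay":0,"az":0,"grip":1},
    {"dx":3,"dy":-30,"dz":0,"ax":0,"ay":0,"az":0,"grip":1},
    {"dx":3,"dy":-30,"dz":0,"ax":0,"ay":0,"az":0,"grip":1},
    {"dx":3,"dy":-30,"dz":0,"ax":0,"ay":0,"az":0,"grip":1},
    {"dx":0,"dy":-20,"dz":0,"ax":0,"ay":0,"az":0,"grip":1},
    {"dx":0,"dy":-7.8,"dz":0,"ax":0,"ay":0,"az":0,"grip":1},
    {"dx":0,"dy":0,"dz":0,"ax":0,"ay":0,"az":0,"grip":1},
    {"dx":0,"dy":0,"dz":0,"ax":0,"ay":0,"az":0,"grip":1},
    {"dx":0,"dy":0,"dz":0,"ax":0,"ay":0,"az":0,"grip":1},
  ],
)

```text
clock: 17.55
position: [0.4775, 0.4035, 0.4384]
ee_rot: [0.001, 0.998, 0.061, -0.0]
contact_force: [0.4, 0.4, -0.8]
width: 0.0134
gripper_force: 58.6
```

Run:
```python
from m import *
go(.4774,.4046,.27,7); d=shot('wrist','w8.png')
h=hsv(d);m=(h[...,2]<60);print('bin corners expected px',[proj(d,[.4735+np.cos(.122)*a-np.sin(.122)*b,.4364+np.sin(.122)*a+np.cos(.122)*b,.03]).round() for a in(-.082,.082) for b in(-.07,.07)])
```

```text
pos [477.5 403.5 438.4] psi 6.97 tilt [-0.0006 -0.0015] F [ 0.4  0.4 -0.8] w 13.4 gf 58.6 t 17.6 q1,6 [0.59 2.04]
 -> az -0.0 dx,dy,dz 0.0 -1.1 168.4
bin corners expected px [array([348., 233.]), array([229., 233.]), array([352.,  86.]), array([218.,  86.])]
```

View pics/w8.png

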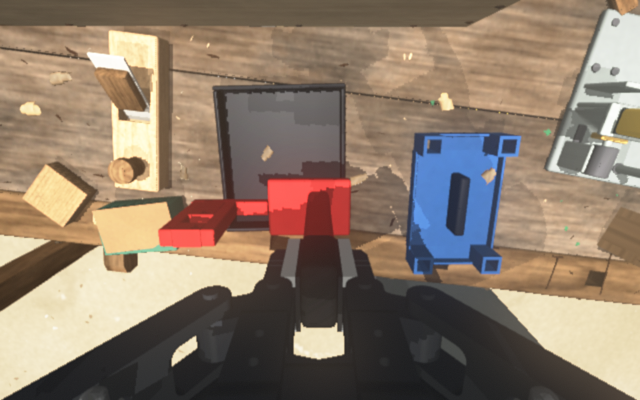

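The view shows the held keeper (foot at (310,207), ear at (200,222)) above the bin, whose far corners are at (214,86) and (345,84). That is about 6 mm further left than predicted, so I correct for it and lower the keeper.

jog_arm(
  plan=[
    {"dx":0,"dy":-6,"dz":0,"ax":0,"ay":0,"az":0,"grip":1},
    {"dx":0,"dy":0,"dz":20,"ax":0,"ay":0,"az":0,"grip":1},
    {"dx":0,"dy":0,"dz":25,"ax":0,"ay":0,"az":0,"grip":1},
    {"dx":0,"dy":0,"dz":25,"ax":0,"ay":0,"az":0,"grip":1},
    {"dx":0,"dy":0,"dz":25,"ax":0,"ay":0,"az":0,"grip":1},
    {"dx":0,"dy":0,"dz":25,"ax":0,"ay":0,"az":0,"grip":1},
    {"dx":0,"dy":0,"dz":20,"ax":0,"ay":0,"az":0,"grip":1},
    {"dx":0,"dy":0,"dz":15,"ax":0,"ay":0,"az":0,"grip":1},
    {"dx":0,"dy":0,"dz":8,"ax":0,"ay":0,"az":0,"grip":1},
    {"dx":0,"dy":0,"dz":4,"ax":0,"ay":0,"az":0,"grip":1},
    {"dx":0,"dy":0,"dz":0,"ax":0,"ay":0,"az":0,"grip":1},
    {"dx":0,"dy":0,"dz":0,"ax":0,"ay":0,"az":0,"grip":1},
    {"dx":0,"dy":0,"dz":0,"ax":0,"ay":0,"az":0,"grip":1},
  ],
)

```text
clock: 18.68
position: [0.4773, 0.4107, 0.273]
ee_rot: [-0.001, 0.998, 0.061, 0.001]
contact_force: [1.1, 0.1, -0.6]
width: 0.0133
gripper_force: 58.6
```

```bash
python3 -c "
from h import *
go(.4774,.4046,.265,7)"
```

```text
pos [477.3 410.7 273. ] psi 7.02 tilt [0.0022 0.0014] F [ 1.1  0.1 -0.6] w 13.3 gf 58.6 t 18.7 q1,6 [0.6  2.05]
 -> az 0.0 dx,dy,dz -0.6 6.1 8.0
```

jog_arm(
  plan=[
    {"dx":0,"dy":0,"dz":4,"ax":0,"ay":0,"az":0,"grip":1},
    {"dx":0,"dy":0,"dz":4,"ax":0,"ay":0,"az":0,"grip":1},
    {"dx":0,"dy":0,"dz":0,"ax":0,"ay":0,"az":0,"grip":1},
    {"dx":0,"dy":0,"dz":0,"ax":0,"ay":0,"az":0,"grip":1},
    {"dx":0,"dy":0,"dz":0,"ax":0,"ay":0,"az":0,"grip":0.5},
    {"dx":0,"dy":0,"dz":0,"ax":0,"ay":0,"az":0,"grip":0.5},
    {"dx":0,"dy":0,"dz":0,"ax":0,"ay":0,"az":0,"grip":0.5},
    {"dx":0,"dy":0,"dz":0,"ax":0,"ay":0,"az":0,"grip":0.5},
    {"dx":0,"dy":0,"dz":0,"ax":0,"ay":0,"az":0,"grip":0.5},
    {"dx":0,"dy":0,"dz":-10,"ax":0,"ay":0,"az":0,"grip":0.5},
    {"dx":0,"dy":0,"dz":-25,"ax":0,"ay":0,"az":0,"grip":0.5},
    {"dx":0,"dy":0,"dz":-30,"ax":0,"ay":0,"az":0,"grip":0.5},
    {"dx":0,"dy":0,"dz":-30,"ax":0,"ay":0,"az":0,"grip":0.5},
    {"dx":0,"dy":0,"dz":-30,"ax":0,"ay":0,"az":0,"grip":0.5},
    {"dx":0,"dy":0,"dz":-30,"ax":0,"ay":0,"az":0,"grip":0.5},
    {"dx":0,"dy":0,"dz":0,"ax":0,"ay":0,"az":0,"grip":0.5},
    {"dx":0,"dy":0,"dz":0,"ax":0,"ay":0,"az":0,"grip":0.5},
  ],
)

```text
clock: 20.1
position: [0.4769, 0.4106, 0.4218]
ee_rot: [-0.001, 0.998, 0.061, 0.002]
contact_force: [-0.8, -0.2, -1.0]
width: 0.0427
gripper_force: 0.0
```

Run:
```python
from m import *
go(.559,.1103,.42,86.35); d=shot('wrist','w9.png');h=hsv(d)
m=red(h);m[330:]=0;n,l,s,c=cv2.connectedComponentsWithStats(m.astype(np.uint8))
print([(s[i].tolist(),c[i].round()) for i in range(1,n) if s[i,4]>60])
g=(h[...,2]<75).astype(np.uint8)
for v in (100,140): 
    x=np.where(g[v,150:400])[0]+150; print(v,x.min(),x.max())
# foot: where a keeper standing at the release pose should appear
P=lambda a,b,z:proj(d,[.4773+np.cos(.122)*a-np.sin(.122)*b,.4107+np.sin(.122)*a+np.cos(.122)*b,z]).round()
print('exp ear top',P(0,.07,.065),'foot corners',[P(a,b,.013) for a in(-.02,.02) for b in(-.022,.034)])
```

```text
pos [476.9 410.6 421.8] psi 7.04 tilt [0.0047 0.0031] F [-0.8 -0.2 -1. ] w 42.7 gf 0.0 t 20.1 q1,6 [0.6  2.05]
 -> az -13.22 dx,dy,dz -294.5 101.0 1.8
[([230, 148, 110, 37, 2564], array([293., 167.]))]
100 222 354
140 225 349
exp ear top [246. 175.] foot corners [array([338., 183.]), array([288., 183.]), array([338., 147.]), array([287., 147.])]
```

The keeper stands in the bin where expected (red blob (230..340, 148..185), all inside the bin walls). Now back to the fork.

jog_arm(
  plan=[
    {"dx":-3.7,"dy":30,"dz":0,"ax":0,"ay":0,"az":0,"grip":0.3},
    {"dx":-3.7,"dy":30,"dz":0,"ax":0,"ay":0,"az":0,"grip":0.3},
    {"dx":-3.7,"dy":30,"dz":0,"ax":0,"ay":0,"az":0,"grip":0.3},
    {"dx":-3.7,"dy":30,"dz":0,"ax":0,"ay":0,"az":0,"grip":0.3},
    {"dx":-3.7,"dy":30,"dz":0,"ax":0,"ay":0,"az":0,"grip":0.3},
    {"dx":-3.7,"dy":30,"dz":0,"ax":0,"ay":0,"az":0,"grip":0.3},
    {"dx":-3.7,"dy":30,"dz":0,"ax":0,"ay":0,"az":0,"grip":0.3},
    {"dx":-3.7,"dy":30,"dz":0,"ax":0,"ay":0,"az":0,"grip":0.3},
    {"dx":-3.7,"dy":30,"dz":0,"ax":0,"ay":0,"az":0,"grip":0.3},
    {"dx":-3.7,"dy":30,"dz":0,"ax":0,"ay":0,"az":0,"grip":0.3},
    {"dx":0,"dy":0,"dz":0,"ax":0,"ay":0,"az":-1,"grip":0.3},
    {"dx":0,"dy":0,"dz":0,"ax":0,"ay":0,"az":-1,"grip":0.3},
    {"dx":0,"dy":0,"dz":0,"ax":0,"ay":0,"az":-1,"grip":0.3},
    {"dx":0,"dy":0,"dz":0,"ax":0,"ay":0,"az":-1,"grip":0.3},
    {"dx":0,"dy":0,"dz":0,"ax":0,"ay":0,"az":-1,"grip":0.3},
    {"dx":0,"dy":0,"dz":0,"ax":0,"ay":0,"az":-1,"grip":0.3},
    {"dx":0,"dy":0,"dz":0,"ax":0,"ay":0,"az":-1,"grip":0.3},
    {"dx":0,"dy":0,"dz":0,"ax":0,"ay":0,"az":-1,"grip":0.3},
    {"dx":0,"dy":0,"dz":0,"ax":0,"ay":0,"az":-1,"grip":0.3},
    {"dx":0,"dy":0,"dz":0,"ax":0,"ay":0,"az":-1,"grip":0.3},
  ],
)

```text
clock: 21.82
position: [0.4763, 0.1081, 0.4169]
ee_rot: [-0.001, 0.832, 0.554, -0.002]
contact_force: [0.4, -0.0, 0.3]
width: 0.06
gripper_force: 0.0
```

jog_arm(
  plan=[
    {"dx":0,"dy":0,"dz":0,"ax":0,"ay":0,"az":-1,"grip":0.3},
    {"dx":0,"dy":0,"dz":0,"ax":0,"ay":0,"az":-1,"grip":0.3},
    {"dx":0,"dy":0,"dz":0,"ax":0,"ay":0,"az":-1,"grip":0.3},
    {"dx":0,"dy":0,"dz":0,"ax":0,"ay":0,"az":-0.22,"grip":0.3},
    {"dx":0,"dy":0,"dz":0,"ax":0,"ay":0,"az":0,"grip":0.3},
    {"dx":0,"dy":0,"dz":0,"ax":0,"ay":0,"az":0,"grip":0.3},
  ],
)

```text
clock: 22.32
position: [0.4766, 0.1082, 0.4178]
ee_rot: [-0.001, 0.73, 0.684, -0.001]
contact_force: [-0.2, 0.6, -0.4]
width: 0.0599
gripper_force: 0.0
```

Run:
```python
from m import *
go(.5595,.1103,.34,86.35); d=shot('wrist','w10.png');h=hsv(d)
print('yel',rect(d,yellow(h),.118,200)); print('exp',proj(d,[.559,.1103,.118]))
```

```text
pos [476.6 108.2 417.8] psi 86.24 tilt [-0.0018 -0.0002] F [-0.2  0.6 -0.4] w 59.9 gf 0.0 t 22.3 q1,6 [0.08 0.15]
 -> az -0.02 dx,dy,dz 7.4 82.6 77.8
yel [(array([559.4, 111.7]), array([44. , 23.1]), 86.3, [407, 148, 31, 55], 369)]
exp [421.14697397 177.27030284]
```

jog_arm(
  plan=[
    {"dx":2,"dy":20,"dz":0,"ax":0,"ay":0,"az":-0.02,"grip":0.3},
    {"dx":2,"dy":21,"dz":0,"ax":0,"ay":0,"az":0,"grip":0.3},
    {"dx":2,"dy":21,"dz":0,"ax":0,"ay":0,"az":0,"grip":0.3},
    {"dx":1.4,"dy":20.6,"dz":0,"ax":0,"ay":0,"az":0,"grip":0.3},
    {"dx":0,"dy":0,"dz":30,"ax":0,"ay":0,"az":0,"grip":0.3},
    {"dx":0,"dy":0,"dz":30,"ax":0,"ay":0,"az":0,"grip":0.3},
    {"dx":0,"dy":0,"dz":20,"ax":0,"ay":0,"az":0,"grip":0.3},
    {"dx":0,"dy":0,"dz":0,"ax":0,"ay":0,"az":0,"grip":0.3},
    {"dx":0,"dy":0,"dz":0,"ax":0,"ay":0,"az":0,"grip":0.3},
    {"dx":0,"dy":0,"dz":0,"ax":0,"ay":0,"az":0,"grip":0.3},
  ],
)

```text
clock: 23.2
position: [0.5603, 0.1105, 0.3399]
ee_rot: [0.001, 0.729, 0.685, 0.001]
contact_force: [0.2, -0.1, -0.1]
width: 0.0596
gripper_force: 0.0
```

Run:
```python
from m import *
go(.5595,.1103,.2585,86.35); d=shot('wrist','w11.png');h=hsv(d)
print('yel',rect(d,yellow(h),.118,200)); print('exp',proj(d,[.559,.1103,.118]))
```

```text
pos [560.3 110.5 339.9] psi 86.45 tilt [0.0022 0.0001] F [ 0.2 -0.1 -0.1] w 59.6 gf 0.0 t 23.2 q1,6 [0.07 0.13]
 -> az 0.02 dx,dy,dz -0.3 -0.8 81.4
yel [(array([560.5, 112.9]), array([46.4, 22.2]), 85.5, [298, 176, 39, 76], 1848)]
exp [314.6051276  219.14745451]
```

jog_arm(
  plan=[
    {"dx":0,"dy":-0.4,"dz":25,"ax":0,"ay":0,"az":0,"grip":0.3},
    {"dx":0,"dy":0,"dz":25,"ax":0,"ay":0,"az":0,"grip":0.3},
    {"dx":0,"dy":0,"dz":20,"ax":0,"ay":0,"az":0,"grip":0.3},
    {"dx":0,"dy":0,"dz":10,"ax":0,"ay":0,"az":0,"grip":0.3},
    {"dx":0,"dy":0,"dz":0,"ax":0,"ay":0,"az":0,"grip":0.3},
    {"dx":0,"dy":0,"dz":0,"ax":0,"ay":0,"az":0,"grip":0.3},
    {"dx":0,"dy":0,"dz":0,"ax":0,"ay":0,"az":0,"grip":1},
    {"dx":0,"dy":0,"dz":0,"ax":0,"ay":0,"az":0,"grip":1},
    {"dx":0,"dy":0,"dz":0,"ax":0,"ay":0,"az":0,"grip":1},
    {"dx":0,"dy":0,"dz":0,"ax":0,"ay":0,"az":0,"grip":1},
    {"dx":0,"dy":0,"dz":0,"ax":0,"ay":0,"az":0,"grip":1},
    {"dx":0,"dy":0,"dz":0,"ax":0,"ay":0,"az":0,"grip":1},
    {"dx":0,"dy":0,"dz":0,"ax":0,"ay":0,"az":0,"grip":1},
  ],
  grip_force=60,
)

```text
clock: 24.33
position: [0.5596, 0.1105, 0.2602]
ee_rot: [0.001, 0.729, 0.685, 0.001]
contact_force: [-2.2, 0.5, 6.3]
width: 0.0234
gripper_force: 58.9
```

```bash
python3 -c "
from h import *
go(.5595,.1103,.41,86.35)"
```

```text
pos [559.6 110.5 260.2] psi 86.48 tilt [0.002  0.0001] F [-2.2  0.5  6.3] w 23.4 gf 58.9 t 24.3 q1,6 [0.07 0.13]
 -> az 0.02 dx,dy,dz -0.2 -0.1 -149.8
```

jog_arm(
  plan=[
    {"dx":0,"dy":0,"dz":-8,"ax":0,"ay":0,"az":0,"grip":1},
    {"dx":0,"dy":0,"dz":-12,"ax":0,"ay":0,"az":0,"grip":1},
    {"dx":0,"dy":0,"dz":-15,"ax":0,"ay":0,"az":0,"grip":1},
    {"dx":0,"dy":0,"dz":-15,"ax":0,"ay":0,"az":0,"grip":1},
    {"dx":0,"dy":0,"dz":-20,"ax":0,"ay":0,"az":0,"grip":1},
    {"dx":0,"dy":0,"dz":-25,"ax":0,"ay":0,"az":0,"grip":1},
    {"dx":0,"dy":0,"dz":-25,"ax":0,"ay":0,"az":0,"grip":1},
    {"dx":0,"dy":0,"dz":-25,"ax":0,"ay":0,"az":0,"grip":1},
    {"dx":0,"dy":0,"dz":-15,"ax":0,"ay":0,"az":0,"grip":1},
    {"dx":0,"dy":0,"dz":0,"ax":0,"ay":0,"az":0.81,"grip":1},
    {"dx":0,"dy":0,"dz":0,"ax":0,"ay":0,"az":0.81,"grip":1},
    {"dx":0,"dy":0,"dz":0,"ax":0,"ay":0,"az":0,"grip":1},
    {"dx":0,"dy":0,"dz":0,"ax":0,"ay":0,"az":0,"grip":1},
  ],
)

```text
clock: 25.42
position: [0.5591, 0.1105, 0.4188]
ee_rot: [-0.0, 0.783, 0.622, -0.0]
contact_force: [-0.7, -0.5, -0.8]
width: 0.0233
gripper_force: 59.6
```

```bash
python3 -c "
from h import *
go(.4287,-.0095,.42,76.76)"
```

```text
pos [559.1 110.5 418.8] psi 76.88 tilt [-0.0003 -0.0001] F [-0.7 -0.5 -0.8] w 23.3 gf 59.6 t 25.4 q1,6 [0.07 0.3 ]
 -> az 0.02 dx,dy,dz -146.6 -99.4 -1.2
```

jog_arm(
  plan=[
    {"dx":-15,"dy":-10,"dz":0,"ax":0,"ay":0,"az":0.02,"grip":1},
    {"dx":-29,"dy":-20,"dz":0,"ax":0,"ay":0,"az":0,"grip":1},
    {"dx":-29,"dy":-20,"dz":0,"ax":0,"ay":0,"az":0,"grip":1},
    {"dx":-29,"dy":-20,"dz":0,"ax":0,"ay":0,"az":0,"grip":1},
    {"dx":-29,"dy":-20,"dz":0,"ax":0,"ay":0,"az":0,"grip":1},
    {"dx":-15.6,"dy":-9.4,"dz":0,"ax":0,"ay":0,"az":0,"grip":1},
    {"dx":0,"dy":0,"dz":20,"ax":0,"ay":0,"az":0,"grip":1},
    {"dx":0,"dy":0,"dz":25,"ax":0,"ay":0,"az":0,"grip":1},
    {"dx":0,"dy":0,"dz":25,"ax":0,"ay":0,"az":0,"grip":1},
    {"dx":0,"dy":0,"dz":15,"ax":0,"ay":0,"az":0,"grip":1},
    {"dx":0,"dy":0,"dz":0,"ax":0,"ay":0,"az":0,"grip":1},
    {"dx":0,"dy":0,"dz":0,"ax":0,"ay":0,"az":0,"grip":1},
    {"dx":0,"dy":0,"dz":0,"ax":0,"ay":0,"az":0,"grip":1},
  ],
)

```text
clock: 26.5
position: [0.4294, -0.0093, 0.3346]
ee_rot: [0.001, 0.784, 0.62, 0.001]
contact_force: [0.8, -0.0, -1.6]
width: 0.0232
gripper_force: 59.6
```

```bash
python3 -c "
from h import *
go(.4287,-.0095,.254,76.76)"
```

```text
pos [429.4  -9.3 334.6] psi 76.69 tilt [ 0.0016 -0.0004] F [ 0.8 -0.  -1.6] w 23.2 gf 59.6 t 26.5 q1,6 [-0.18  0.05]
 -> az -0.01 dx,dy,dz -0.4 -0.6 80.6
```

jog_arm(
  plan=[
    {"dx":0,"dy":-0.6,"dz":10,"ax":0,"ay":0,"az":0,"grip":1},
    {"dx":0,"dy":0,"dz":10,"ax":0,"ay":0,"az":0,"grip":1},
    {"dx":0,"dy":0,"dz":10,"ax":0,"ay":0,"az":0,"grip":1},
    {"dx":0,"dy":0,"dz":10,"ax":0,"ay":0,"az":0,"grip":1},
    {"dx":0,"dy":0,"dz":10,"ax":0,"ay":0,"az":0,"grip":1},
    {"dx":0,"dy":0,"dz":10,"ax":0,"ay":0,"az":0,"grip":1},
    {"dx":0,"dy":0,"dz":10,"ax":0,"ay":0,"az":0,"grip":1},
    {"dx":0,"dy":0,"dz":6,"ax":0,"ay":0,"az":0,"grip":1},
    {"dx":0,"dy":0,"dz":3,"ax":0,"ay":0,"az":0,"grip":1},
    {"dx":0,"dy":0,"dz":0,"ax":0,"ay":0,"az":0,"grip":1},
    {"dx":0,"dy":0,"dz":0,"ax":0,"ay":0,"az":0,"grip":1},
  ],
)

```text
clock: 27.42
position: [0.4286, -0.0091, 0.2553]
ee_rot: [0.001, 0.785, 0.62, 0.0]
contact_force: [-0.1, -0.1, -1.4]
width: 0.0228
gripper_force: 59.6
```

```bash
python3 -c "
from h import *
go(.4287,-.0095,.254,76.76)"
```

```text
pos [428.6  -9.1 255.3] psi 76.65 tilt [ 0.0013 -0.0003] F [-0.1 -0.1 -1.4] w 22.8 gf 59.6 t 27.4 q1,6 [-0.18  0.05]
 -> az -0.02 dx,dy,dz -0.4 0.1 1.3
```

jog_arm(
  plan=[
    {"dx":0,"dy":0,"dz":1.5,"ax":0,"ay":0,"az":0,"grip":1},
    {"dx":0,"dy":0,"dz":0,"ax":0,"ay":0,"az":0,"grip":1},
    {"dx":0,"dy":0,"dz":0,"ax":0,"ay":0,"az":0,"grip":0.2},
    {"dx":0,"dy":0,"dz":0,"ax":0,"ay":0,"az":0,"grip":0.2},
    {"dx":0,"dy":0,"dz":0,"ax":0,"ay":0,"az":0,"grip":0.2},
    {"dx":0,"dy":0,"dz":0,"ax":0,"ay":0,"az":0,"grip":0.2},
    {"dx":0,"dy":0,"dz":0,"ax":0,"ay":0,"az":0,"grip":0.2},
    {"dx":0,"dy":0,"dz":0,"ax":0,"ay":0,"az":0,"grip":0.2},
    {"dx":0,"dy":0,"dz":-15,"ax":0,"ay":0,"az":0,"grip":0.2},
    {"dx":0,"dy":0,"dz":-25,"ax":0,"ay":0,"az":0,"grip":0.2},
    {"dx":0,"dy":0,"dz":-30,"ax":0,"ay":0,"az":0,"grip":0.2},
    {"dx":0,"dy":0,"dz":-30,"ax":0,"ay":0,"az":0,"grip":0.2},
    {"dx":0,"dy":0,"dz":-30,"ax":0,"ay":0,"az":0,"grip":0.2},
    {"dx":0,"dy":0,"dz":-15,"ax":0,"ay":0,"az":0,"grip":0.2},
    {"dx":0,"dy":0,"dz":0,"ax":0,"ay":0,"az":0,"grip":0.2},
    {"dx":0,"dy":0,"dz":0,"ax":0,"ay":0,"az":0,"grip":0.2},
  ],
)

```text
clock: 28.75
position: [0.4281, -0.009, 0.3985]
ee_rot: [0.001, 0.785, 0.62, 0.0]
contact_force: [-0.2, 0.3, -1.5]
width: 0.0681
gripper_force: 0.0
```

Run:
```python
from m import *
d=shot('wrist','w12.png');h=hsv(d);print('yel',rect(d,yellow(h),.112,200));go(.4287,-.0095,.4,-3.65)
d=shot('top','t3.png');h=hsv(d);w=np.zeros(h.shape[:2],bool); w[165:262,180:440]=1
print('blue',rect(d,blue(h)&w,.03))
```

```text
yel [(array([430.5,  -7.5]), array([46.9, 22.4]), 76.0, [305, 158, 30, 60], 1141)]
pos [427.8  -9.  397.4] psi 76.64 tilt [-0.0012  0.0001] F [-0.3  0.4 -0.5] w 68.2 gf 0.0 t 28.8 q1,6 [-0.18  0.05]
 -> az 13.38 dx,dy,dz 1.0 0.5 -2.6
blue [(array([ 503.9, -248.6]), array([157.9, 103.3]), 2.7, [397, 199, 28, 40], 814), (array([450.5, 230.2]), array([159.5, 101. ]), 6.3, [280, 214, 28, 42], 797)]
```

The fork is back at rest home. Tray a has been knocked to about (450,230) mm, and tray b is still at (504,-249). I'll go over tray b to measure it.

jog_arm(
  plan=[
    {"dx":0,"dy":0,"dz":0,"ax":0,"ay":0,"az":1,"grip":0.2},
    {"dx":0,"dy":0,"dz":0,"ax":0,"ay":0,"az":1,"grip":0.2},
    {"dx":0,"dy":0,"dz":0,"ax":0,"ay":0,"az":1,"grip":0.2},
    {"dx":0,"dy":0,"dz":0,"ax":0,"ay":0,"az":1,"grip":0.2},
    {"dx":0,"dy":0,"dz":0,"ax":0,"ay":0,"az":1,"grip":0.2},
    {"dx":0,"dy":0,"dz":0,"ax":0,"ay":0,"az":1,"grip":0.2},
    {"dx":0,"dy":0,"dz":0,"ax":0,"ay":0,"az":1,"grip":0.2},
    {"dx":0,"dy":0,"dz":0,"ax":0,"ay":0,"az":1,"grip":0.2},
    {"dx":0,"dy":0,"dz":0,"ax":0,"ay":0,"az":1,"grip":0.2},
    {"dx":0,"dy":0,"dz":0,"ax":0,"ay":0,"az":1,"grip":0.2},
    {"dx":0,"dy":0,"dz":0,"ax":0,"ay":0,"az":1,"grip":0.2},
    {"dx":0,"dy":0,"dz":0,"ax":0,"ay":0,"az":1,"grip":0.2},
    {"dx":0,"dy":0,"dz":0,"ax":0,"ay":0,"az":0.2,"grip":0.2},
    {"dx":0,"dy":30,"dz":0,"ax":0,"ay":0,"az":0,"grip":0.2},
    {"dx":0,"dy":35,"dz":0,"ax":0,"ay":0,"az":0,"grip":0.2},
    {"dx":0,"dy":35,"dz":0,"ax":0,"ay":0,"az":0,"grip":0.2},
    {"dx":0,"dy":35,"dz":0,"ax":0,"ay":0,"az":0,"grip":0.2},
    {"dx":0,"dy":35,"dz":0,"ax":0,"ay":0,"az":0,"grip":0.2},
    {"dx":0,"dy":35,"dz":0,"ax":0,"ay":0,"az":0,"grip":0.2},
    {"dx":0,"dy":35,"dz":0,"ax":0,"ay":0,"az":0,"grip":0.2},
  ],
)

```text
clock: 30.52
position: [0.4421, -0.2502, 0.3968]
ee_rot: [-0.001, 1.0, 0.031, -0.001]
contact_force: [1.5, 0.3, 0.0]
width: 0.0686
gripper_force: 0.0
```

jog_arm(
  plan=[
    {"dx":0,"dy":0,"dz":0,"ax":0,"ay":0,"az":0,"grip":0.4},
    {"dx":0,"dy":0,"dz":0,"ax":0,"ay":0,"az":0,"grip":0.4},
    {"dx":0,"dy":0,"dz":0,"ax":0,"ay":0,"az":0,"grip":0.4},
    {"dx":0,"dy":0,"dz":0,"ax":0,"ay":0,"az":0,"grip":0.4},
  ],
)

```text
clock: 30.85
position: [0.4423, -0.2475, 0.3975]
ee_rot: [-0.001, 1.0, 0.031, -0.001]
contact_force: [-0.1, 0.6, 0.2]
width: 0.0511
gripper_force: 0.0
```

```bash
cat >> m.py <<'E'
def handle(d,cx,cy,rad=.055,dbg=0):
    "black handle plate: dark blob near (cx,cy) surrounded by blue; rect of its top at z .036"
    h=hsv(d);m=((h[...,2]<75)&(h[...,1]<130)).astype(np.uint8)
    w=np.zeros_like(m);u,v=proj(d,[cx,cy,.036]);cv2.circle(w,(int(u),int(v)),int(np.hypot(*(proj(d,[cx+rad,cy,.036])-[u,v]))),1,-1)
    return rect(d,(m&w)>0,.036,60)
E
python3 - <<'E'
from m import *
go(.504,-.249,.4,3.5)
d=shot('wrist','w13.png');h=hsv(d)
print('blue',rect(d,blue(h),.04,400));print('handle',handle(d,.504,-.249))
E
```

```text
pos [ 442.3 -247.5  397.5] psi 3.52 tilt [-0.0014  0.0016] F [-0.1  0.6  0.2] w 51.1 gf 0.0 t 30.9 q1,6 [-0.65  0.86]
 -> az 0.0 dx,dy,dz 61.5 5.2 -2.5
blue [(array([ 504.3, -250.2]), array([141.1,  95.4]), 3.6, [271, 23, 109, 160], 13247)]
handle []
```

Run:
```python
from m import *
im=cv2.imread('pics/w13.png');h=cv2.cvtColor(im,cv2.COLOR_BGR2HSV)
for y in range(8,200,8): print(y,' '.join('%3d/%3d'%(h[y,x,0],h[y,x,2]) for x in range(256,400,8)))
```

```text
8  15/142  14/128  15/133  15/134  14/143  15/146  13/137  13/126  14/121  13/113  13/122  14/124  14/126  14/148  14/153  14/157  14/187  15/180
16  14/161  15/163 110/116 109/115 108/184  13/148  14/151  15/157  15/141  13/129  12/128  11/122  12/120 108/179 110/ 79 111/ 87 110/203  15/168
24  15/157  14/161 116/ 62 114/ 73 109/160 110/ 95 109/133 109/122 110/ 94 108/162 109/121 109/116 110/ 94 108/183 116/ 73 113/ 70 110/197  15/143
32  13/134  15/132 113/ 72  13/123 111/150 109/101 108/199 108/199 108/198 108/193 108/193 108/191 108/190 108/191  13/131 112/ 70 110/182  13/131
40  14/128  13/123 112/ 90 112/ 81 112/ 74 110/101 108/202 108/195 108/198 108/194 108/192 108/195 108/192 111/ 74 111/ 79 111/ 79  12/126  13/133
48  15/159  14/142 108/167 110/127 110/102 109/101 108/203 108/205 108/206 108/203 108/204 108/200 108/200 109/125 108/122 111/ 79  12/117  13/109
56  14/182  14/176 109/173 108/223 108/202 108/206 108/207 108/203 108/205 108/206 108/200 108/200 108/201 108/201 108/219 110/101  13/125  12/109
64  14/177  14/154 108/179 108/203 108/203 108/203 108/204 108/205 108/2
[... 1738 characters left out ...]
/188 108/189 108/219 108/220 108/217 108/217 108/215 108/215 108/183 108/182 109/181  10/160  14/167  14/163
168  15/169  13/129  14/183 113/ 84 111/ 85 111/ 80 108/219 108/221 108/220 108/218 108/158 108/128 109/ 93 109/ 78 110/ 84  13/148  13/169  15/161
176  14/158  15/163   2/155 112/ 97   4/144 110/103 108/218 108/221 108/221 109/128 109/129 108/128 110/ 85   0/ 85 133/ 76 108/214  13/155  14/174
184  14/149  14/135   6/131 114/ 73 114/ 75 110/120 110/ 87 110/ 87 110/ 88 110/ 88 110/ 89 109/ 88 111/ 85 111/ 74 111/ 74 109/148  15/119  14/119
192  16/187  15/179  14/175 110/128 109/126 114/ 93  12/102  10/ 93   8/ 95  10/ 93  10/ 90  10/ 90  11/ 94 109/126 109/123 110/121  13/ 98  13/102
```

```bash
cat >> m.py <<'E'
def tray(d,cx,cy):
    h=hsv(d);u,v=proj(d,[cx,cy,.036]).astype(int)
    W=np.zeros(h.shape[:2],bool);W[max(v-95,0):v+95,u-75:u+75]=1
    full=((h[...,0]>104)&(h[...,0]<119)&(h[...,1]>90)&W)
    o=[r for r in rect(d,full,.04,3000)]
    w=np.zeros_like(W);w[v-48:v+48,u-18:u+18]=1
    ha=rect(d,(h[...,2]<118)&w,.036,150)
    return o,ha,h[v,u]
E
python3 - <<'E'
from m import *
d=shot('wrist')
for x in tray(d,.504,-.249): print(x)
go(.504,-.249,.4,3.5)
E
```

```text
[(array([ 503.3, -250.6]), array([161.2, 101.9]), 3.7, [267, 12, 118, 182], 16955)]
[(array([ 503.4, -251.4]), array([67.8, 11. ]), 3.6, [320, 70, 13, 76], 903)]
[114  37 104]
pos [ 442.5 -247.3  398.1] psi 3.55 tilt [-0.0004  0.0005] F [ 0.4 -0.4  0.2] w 50.9 gf 0.0 t 30.9 q1,6 [-0.65  0.86]
 -> az 0.01 dx,dy,dz 61.3 5.4 -1.9
```

jog_arm(
  plan=[
    {"dx":20,"dy":2.6,"dz":0,"ax":0,"ay":0,"az":0,"grip":0.4},
    {"dx":20,"dy":2.5,"dz":0,"ax":0,"ay":0,"az":0,"grip":0.4},
    {"dx":20.5,"dy":2.5,"dz":0,"ax":0,"ay":0,"az":0,"grip":0.4},
    {"dx":0,"dy":0,"dz":30,"ax":0,"ay":0,"az":0,"grip":0.4},
    {"dx":0,"dy":0,"dz":30,"ax":0,"ay":0,"az":0,"grip":0.4},
    {"dx":0,"dy":0,"dz":30,"ax":0,"ay":0,"az":0,"grip":0.4},
    {"dx":0,"dy":0,"dz":30,"ax":0,"ay":0,"az":0,"grip":0.4},
    {"dx":0,"dy":0,"dz":30,"ax":0,"ay":0,"az":0,"grip":0.4},
    {"dx":0,"dy":0,"dz":15,"ax":0,"ay":0,"az":0,"grip":0.4},
    {"dx":0,"dy":0,"dz":0,"ax":0,"ay":0,"az":0,"grip":0.4},
    {"dx":0,"dy":0,"dz":0,"ax":0,"ay":0,"az":0,"grip":0.4},
    {"dx":0,"dy":0,"dz":0,"ax":0,"ay":0,"az":0,"grip":0.4},
  ],
)

```text
clock: 31.95
position: [0.5042, -0.2524, 0.2346]
ee_rot: [0.001, 1.0, 0.03, 0.001]
contact_force: [-0.5, -0.2, -0.4]
width: 0.0513
gripper_force: 0.0
```

```bash
python3 -c "
from h import *
go(.5034,-.251,.185,3.65)"
```

```text
pos [ 504.2 -252.4  234.6] psi 3.5 tilt [ 0.0022 -0.0015] F [-0.5 -0.2 -0.4] w 51.3 gf 0.0 t 31.9 q1,6 [-0.59  0.92]
 -> az -0.03 dx,dy,dz -0.7 -1.5 49.6
```

jog_arm(
  plan=[
    {"dx":-0.7,"dy":-1.2,"dz":0,"ax":0,"ay":0,"az":-0.02,"grip":0.4},
    {"dx":0,"dy":0,"dz":20,"ax":0,"ay":0,"az":0,"grip":0.4},
    {"dx":0,"dy":0,"dz":20,"ax":0,"ay":0,"az":0,"grip":0.4},
    {"dx":0,"dy":0,"dz":9,"ax":0,"ay":0,"az":0,"grip":0.4},
    {"dx":0,"dy":0,"dz":0,"ax":0,"ay":0,"az":0,"grip":0.4},
    {"dx":0,"dy":0,"dz":0,"ax":0,"ay":0,"az":0,"grip":0.4},
    {"dx":0,"dy":0,"dz":0,"ax":0,"ay":0,"az":0,"grip":1},
    {"dx":0,"dy":0,"dz":0,"ax":0,"ay":0,"az":0,"grip":1},
    {"dx":0,"dy":0,"dz":0,"ax":0,"ay":0,"az":0,"grip":1},
    {"dx":0,"dy":0,"dz":0,"ax":0,"ay":0,"az":0,"grip":1},
    {"dx":0,"dy":0,"dz":0,"ax":0,"ay":0,"az":0,"grip":1},
    {"dx":0,"dy":0,"dz":0,"ax":0,"ay":0,"az":0,"grip":1},
    {"dx":0,"dy":0,"dz":0,"ax":0,"ay":0,"az":0,"grip":1},
  ],
  grip_force=70,
)

```text
clock: 33.03
position: [0.503, -0.2515, 0.1854]
ee_rot: [0.0, 1.0, 0.031, 0.001]
contact_force: [-0.9, 2.0, 5.7]
width: 0.0106
gripper_force: 72.1
```

```bash
python3 -c "
from h import *
go(.5034,-.251,.185,3.65)"
```

```text
pos [ 503.  -251.5  185.4] psi 3.55 tilt [ 0.0016 -0.0007] F [-0.9  2.   5.7] w 10.6 gf 72.1 t 33.0 q1,6 [-0.59  0.92]
 -> az -0.02 dx,dy,dz 0.4 -0.5 0.4
```

jog_arm(
  plan=[
    {"dx":0,"dy":0,"dz":-8,"ax":0,"ay":0,"az":0,"grip":1},
    {"dx":0,"dy":0,"dz":-17,"ax":0,"ay":0,"az":0,"grip":1},
    {"dx":0,"dy":0,"dz":-25,"ax":0,"ay":0,"az":0,"grip":1},
    {"dx":0,"dy":0,"dz":-25,"ax":0,"ay":0,"az":0,"grip":1},
    {"dx":0,"dy":0,"dz":-25,"ax":0,"ay":0,"az":0,"grip":1},
    {"dx":0,"dy":0,"dz":-25,"ax":0,"ay":0,"az":0,"grip":1},
    {"dx":0,"dy":0,"dz":-25,"ax":0,"ay":0,"az":0,"grip":1},
    {"dx":0,"dy":0,"dz":-25,"ax":0,"ay":0,"az":0,"grip":1},
    {"dx":0,"dy":0,"dz":-5,"ax":0,"ay":0,"az":0,"grip":1},
    {"dx":0,"dy":0,"dz":0,"ax":0,"ay":0,"az":0.6,"grip":1},
    {"dx":0,"dy":0,"dz":0,"ax":0,"ay":0,"az":0.6,"grip":1},
    {"dx":0,"dy":0,"dz":0,"ax":0,"ay":0,"az":0,"grip":1},
    {"dx":0,"dy":0,"dz":0,"ax":0,"ay":0,"az":0,"grip":1},
  ],
)

```text
clock: 34.12
position: [0.5023, -0.2512, 0.3631]
ee_rot: [-0.0, 1.0, -0.031, -0.001]
contact_force: [-0.1, 0.1, -2.9]
width: 0.0108
gripper_force: 70.8
```

```bash
python3 -c "
from h import *
go(.5793,.0080,.365,-3.75)"
```

```text
pos [ 502.3 -251.2  363.1] psi -3.55 tilt [-0.0018  0.001 ] F [-0.1  0.1 -2.9] w 10.8 gf 70.8 t 34.1 q1,6 [-0.59  1.05]
 -> az 0.03 dx,dy,dz 59.9 -263.7 -1.9
```

jog_arm(
  plan=[
    {"dx":0,"dy":-13.7,"dz":0,"ax":0,"ay":0,"az":0.03,"grip":1},
    {"dx":0,"dy":-20,"dz":0,"ax":0,"ay":0,"az":0,"grip":1},
    {"dx":0,"dy":-30,"dz":0,"ax":0,"ay":0,"az":0,"grip":1},
    {"dx":0,"dy":-30,"dz":0,"ax":0,"ay":0,"az":0,"grip":1},
    {"dx":0,"dy":-30,"dz":0,"ax":0,"ay":0,"az":0,"grip":1},
    {"dx":0,"dy":-30,"dz":0,"ax":0,"ay":0,"az":0,"grip":1},
    {"dx":5,"dy":-30,"dz":0,"ax":0,"ay":0,"az":0,"grip":1},
    {"dx":15,"dy":-30,"dz":0,"ax":0,"ay":0,"az":0,"grip":1},
    {"dx":15,"dy":-30,"dz":0,"ax":0,"ay":0,"az":0,"grip":1},
    {"dx":15,"dy":-15,"dz":0,"ax":0,"ay":0,"az":0,"grip":1},
    {"dx":9.9,"dy":-5,"dz":0,"ax":0,"ay":0,"az":0,"grip":1},
    {"dx":0,"dy":0,"dz":0,"ax":0,"ay":0,"az":0,"grip":1},
    {"dx":0,"dy":0,"dz":0,"ax":0,"ay":0,"az":0,"grip":1},
    {"dx":0,"dy":0,"dz":0,"ax":0,"ay":0,"az":0,"grip":1},
  ],
)

```text
clock: 35.28
position: [0.5791, 0.007, 0.3637]
ee_rot: [0.0, 0.999, -0.034, -0.001]
contact_force: [-0.1, -1.1, -2.8]
width: 0.0104
gripper_force: 70.8
```

Run:
```python
from m import *
go(.5793,.0080,.345,-3.75)
d=shot('wrist','w14.png');h=hsv(d)
zt=.363-.1854+.04
full=((h[...,0]>104)&(h[...,0]<119)&(h[...,1]>90)); full[:, :180]=0; full[:,460:]=0
for r in rect(d,full,zt,1500): print(r)
for p in [(-.07,.04),(-.07,-.04),(.07,.04),(.07,-.04)]:
    c,s=np.cos(SY),np.sin(SY);P=S+[c*p[0]-s*p[1],s*p[0]+c*p[1]]
    print(proj(d,[*P,.139]).round(), proj(d,[*P,zt]).round())
```

```text
pos [579.1   7.  363.7] psi -3.85 tilt [-0.0023 -0.0006] F [-0.1 -1.1 -2.8] w 10.4 gf 70.8 t 35.3 q1,6 [-0.11  1.53]
 -> az -0.02 dx,dy,dz 0.1 -1.0 18.7
(array([617.8,   2.5]), array([92.3, 84.3]), 86.1, [180, 60, 280, 238], 51107)
[254. 319.] [221. 431.]
[377. 319.] [406. 431.]
[240.  96.] [186.  95.]
[388.  96.] [435.  94.]
```

Run:
```python
from m import *
d=shot('wrist');h=hsv(d);zt=.3637-.1854+.04
full=((h[...,0]>104)&(h[...,0]<119)&(h[...,1]>90)).astype(np.uint8); full[200:]=0
n,l,s,c=cv2.connectedComponentsWithStats(full);i=1+np.argmax(s[1:,4]);m=(l==i)
print(s[i])
rows=[np.where(m[v])[0] for v in range(55,130,6)]
for v,x in zip(range(55,130,6),rows):
    if len(x): print(v,x.min(),x.max(),stand(onz(d,x.min(),v,zt)),stand(onz(d,x.max()+1,v,zt)))
# first row with mask per side
for a,b in((130,200),(420,490)):
    sub=m[:,a:b];cols=[np.where(sub[:,k])[0].min() for k in range(0,b-a,8) if sub[:,k].any()];print(cols)
```

```text
[  156    60   327   140 37260]
61 156 482 [80.2 47.8] [ 79.7 -54.4]
67 156 481 [78.4 48.1] [ 78.  -54.3]
73 157 480 [76.6 48. ] [ 76.2 -54.2]
79 158 479 [74.9 47.9] [ 74.4 -54.1]
85 158 479 [73.  48.1] [ 72.6 -54.3]
91 159 478 [71.2 48.1] [ 70.8 -54.2]
97 160 477 [69.4 48. ] [ 68.9 -54.1]
103 160 476 [67.5 48.2] [ 67.1 -54. ]
109 161 475 [65.6 48.1] [ 65.2 -53.9]
115 162 475 [63.7 48.1] [ 63.3 -54.2]
121 163 474 [61.8 48. ] [ 61.4 -54.1]
127 164 473 [59.9 47.9] [ 59.5 -54. ]
[np.int64(60), np.int64(60), np.int64(60), np.int64(60), np.int64(60)]
[np.int64(60), np.int64(60), np.int64(60), np.int64(60), np.int64(60), np.int64(60), np.int64(60), np.int64(60)]
```

Run:
```python
from m import *
d=shot('wrist','w15.png');h=hsv(d);c,s=np.cos(SY),np.sin(SY)
W=lambda a,b,z:np.array([*(S+[c*a-s*b,s*a+c*b]),z])
for y in(100,-100): print('collar px exp',proj(d,W(-.0245,y/1000,.06)).round(1))
for y in(120,-120): print('corner',proj(d,W(.088,y/1000,.01)).round(1))
for r in rect(d,(h[...,0]>22)&(h[...,0]<33)&(h[...,1]>80)&(h[...,2]>150),.06,25): print(r, stand(np.array(r[0])/1000))
g=((h[...,1]<40)&(h[...,2]>120)).astype(np.uint8);n,l,st,cc=cv2.connectedComponentsWithStats(g)
print([st[i].tolist() for i in range(1,n) if st[i,4]>400])
# plate left / right edge along some rows (z=.01)
for v in (60,75,90,110):
    x=np.where(g[v])[0]
    if len(x): print(v,x.min(),x.max(),stand(onz(d,x.min(),v,.01)),stand(onz(d,x.max()+1,v,.01)))
```

```text
collar px exp [196.5 214.8]
collar px exp [434.9 213.9]
corner [180.4  76.9]
corner [450.4  75.6]
(array([ 625.1, -218.7]), array([ 8.5, 41.6]), 1.0, [577, 103, 56, 14], 284) [  59.5 -223.2]
[[170, 132, 27, 80, 560], [573, 359, 67, 40, 1376]]
60 226 410 [101.8  78.3] [101.1 -84.2]
75 156 481 [ 89.7 141.5] [  88.4 -148. ]
90 208 544 [76.8 96.5] [  75.4 -206.1]
110 160 428 [ 59.5 141.9] [  58.4 -103.5]
```

jog_arm(
  plan=[
    {"dx":-1.3,"dy":-0.7,"dz":0,"ax":0,"ay":0,"az":-0.02,"grip":1},
    {"dx":0,"dy":0,"dz":15,"ax":0,"ay":0,"az":0,"grip":1},
    {"dx":0,"dy":0,"dz":12,"ax":0,"ay":0,"az":0,"grip":1},
    {"dx":0,"dy":0,"dz":5,"ax":0,"ay":0,"az":0,"grip":1},
    {"dx":0,"dy":0,"dz":3,"ax":0,"ay":0,"az":0,"grip":1},
    {"dx":0,"dy":0,"dz":3,"ax":0,"ay":0,"az":0,"grip":1},
    {"dx":0,"dy":0,"dz":3,"ax":0,"ay":0,"az":0,"grip":1},
    {"dx":0,"dy":0,"dz":0,"ax":0,"ay":0,"az":0,"grip":1},
    {"dx":0,"dy":0,"dz":0,"ax":0,"ay":0,"az":0,"grip":1},
    {"dx":0,"dy":0,"dz":0,"ax":0,"ay":0,"az":0,"grip":1},
  ],
)

```text
clock: 36.27
position: [0.5789, 0.0085, 0.3236]
ee_rot: [0.0, 0.999, -0.032, 0.0]
contact_force: [-0.6, -0.2, -2.4]
width: 0.0108
gripper_force: 70.8
```

```bash
python3 -c "
from h import *
go(.5778,.0078,.195,-3.75);print(sensors.get_state()['moment'].round(2))"
```

```text
pos [578.9   8.5 323.6] psi -3.7 tilt [ 0.0008 -0.0001] F [-0.6 -0.2 -2.4] w 10.8 gf 70.8 t 36.3 q1,6 [-0.11  1.53]
 -> az 0.01 dx,dy,dz -1.0 0.7 128.6
[ 0.04 -0.    0.01]
```

jog_arm(
  plan=[
    {"dx":-0.5,"dy":0.4,"dz":3,"ax":0,"ay":0,"az":0,"grip":1},
    {"dx":0,"dy":0,"dz":4,"ax":0,"ay":0,"az":0,"grip":1},
    {"dx":0,"dy":0,"dz":5,"ax":0,"ay":0,"az":0,"grip":1},
    {"dx":0,"dy":0,"dz":5,"ax":0,"ay":0,"az":0,"grip":1},
    {"dx":0,"dy":0,"dz":0,"ax":0,"ay":0,"az":0,"grip":1},
    {"dx":0,"dy":0,"dz":0,"ax":0,"ay":0,"az":0,"grip":1},
  ],
)

```text
clock: 36.77
position: [0.578, 0.0081, 0.3055]
ee_rot: [-0.0, 0.999, -0.032, -0.001]
contact_force: [0.9, 0.1, -2.3]
width: 0.0104
gripper_force: 70.8
```

```bash
python3 -c "
from h import *
go(.5778,.0078,.195,-3.75);print(sensors.get_state()['moment'].round(2))"
```

```text
pos [578.    8.1 305.5] psi -3.71 tilt [-0.0013  0.0001] F [ 0.9  0.1 -2.3] w 10.4 gf 70.8 t 36.8 q1,6 [-0.11  1.53]
 -> az 0.01 dx,dy,dz -0.2 0.3 110.5
[ 0.03 -0.01 -0.03]
```

Over the posts with no side force. I'll lower it the rest of the way.

jog_arm(
  plan=[
    {"dx":0,"dy":0,"dz":9,"ax":0,"ay":0,"az":0,"grip":1},
    {"dx":0,"dy":0,"dz":9,"ax":0,"ay":0,"az":0,"grip":1},
    {"dx":0,"dy":0,"dz":9,"ax":0,"ay":0,"az":0,"grip":1},
    {"dx":0,"dy":0,"dz":9,"ax":0,"ay":0,"az":0,"grip":1},
    {"dx":0,"dy":0,"dz":9,"ax":0,"ay":0,"az":0,"grip":1},
    {"dx":0,"dy":0,"dz":9,"ax":0,"ay":0,"az":0,"grip":1},
    {"dx":0,"dy":0,"dz":9,"ax":0,"ay":0,"az":0,"grip":1},
    {"dx":0,"dy":0,"dz":9,"ax":0,"ay":0,"az":0,"grip":1},
    {"dx":0,"dy":0,"dz":9,"ax":0,"ay":0,"az":0,"grip":1},
    {"dx":0,"dy":0,"dz":9,"ax":0,"ay":0,"az":0,"grip":1},
    {"dx":0,"dy":0,"dz":9,"ax":0,"ay":0,"az":0,"grip":1},
    {"dx":0,"dy":0,"dz":6,"ax":0,"ay":0,"az":0,"grip":1},
    {"dx":0,"dy":0,"dz":0,"ax":0,"ay":0,"az":0,"grip":1},
    {"dx":0,"dy":0,"dz":0,"ax":0,"ay":0,"az":0,"grip":1},
    {"dx":0,"dy":0,"dz":0,"ax":0,"ay":0,"az":0,"grip":1},
  ],
)

```text
clock: 38.02
position: [0.5785, 0.0081, 0.2015]
ee_rot: [0.0, 0.999, -0.032, 0.0]
contact_force: [0.6, -0.0, -2.5]
width: 0.0108
gripper_force: 70.8
```

```bash
python3 -c "
from h import *
go(.5778,.0078,.195,-3.75);print(sensors.get_state()['moment'].round(2))"
```

```text
pos [578.5   8.1 201.5] psi -3.7 tilt [ 0.0009 -0.0002] F [ 0.6 -0.  -2.5] w 10.8 gf 70.8 t 38.0 q1,6 [-0.11  1.53]
 -> az 0.01 dx,dy,dz -0.7 0.3 6.5
[0.02 0.01 0.02]
```

jog_arm(
  plan=[
    {"dx":0,"dy":0,"dz":4,"ax":0,"ay":0,"az":0,"grip":1},
    {"dx":0,"dy":0,"dz":2.5,"ax":0,"ay":0,"az":0,"grip":1},
    {"dx":0,"dy":0,"dz":0,"ax":0,"ay":0,"az":0,"grip":1},
    {"dx":0,"dy":0,"dz":0,"ax":0,"ay":0,"az":0,"grip":0.5},
    {"dx":0,"dy":0,"dz":0,"ax":0,"ay":0,"az":0,"grip":0.5},
    {"dx":0,"dy":0,"dz":0,"ax":0,"ay":0,"az":0,"grip":0.5},
    {"dx":0,"dy":0,"dz":0,"ax":0,"ay":0,"az":0,"grip":0.5},
    {"dx":0,"dy":0,"dz":0,"ax":0,"ay":0,"az":0,"grip":0.5},
    {"dx":0,"dy":0,"dz":-10,"ax":0,"ay":0,"az":0,"grip":0.5},
    {"dx":0,"dy":0,"dz":-20,"ax":0,"ay":0,"az":0,"grip":0.5},
    {"dx":0,"dy":0,"dz":-28,"ax":0,"ay":0,"az":0,"grip":0.5},
    {"dx":0,"dy":0,"dz":-28,"ax":0,"ay":0,"az":0,"grip":0.5},
    {"dx":0,"dy":0,"dz":-28,"ax":0,"ay":0,"az":0,"grip":0.5},
    {"dx":0,"dy":0,"dz":-28,"ax":0,"ay":0,"az":0,"grip":0.5},
    {"dx":0,"dy":0,"dz":-28,"ax":0,"ay":0,"az":0,"grip":0.5},
    {"dx":0,"dy":0,"dz":-28,"ax":0,"ay":0,"az":0,"grip":0.5},
    {"dx":0,"dy":0,"dz":0,"ax":0,"ay":0,"az":0,"grip":0.5},
    {"dx":0,"dy":0,"dz":0,"ax":0,"ay":0,"az":0,"grip":0.5},
  ],
)

```text
clock: 39.52
position: [0.5783, 0.0081, 0.3953]
ee_rot: [0.0, 0.999, -0.032, 0.003]
contact_force: [-0.1, -0.2, -0.4]
width: 0.0428
gripper_force: 0.0
```

Run:
```python
from m import *
d=shot('wrist','w16.png');h=hsv(d);m=((h[...,0]>104)&(h[...,0]<119)&(h[...,1]>90)).astype(np.uint8);m[200:]=0
for v in (105,120,135):
    x=np.where(m[v,150:490])[0]+150
    if len(x): print(v,x.min(),x.max(),stand(onz(d,x.min(),v,.05)),stand(onz(d,x.max()+1,v,.05)))
d=shot('top','t4.png');h=hsv(d);w=np.zeros(h.shape[:2],bool); w[165:262,180:440]=1
print('blue',rect(d,blue(h)&w,.03))
go(.392,.231,.40,6.5)
```

```text
105 282 355 [64.8 31.2] [ 64.7 -34.4]
120 265 371 [51.8 46.8] [ 51.7 -49. ]
135 266 371 [38.5 46.4] [ 38.4 -49.6]
blue [(array([576.5,  27.2]), array([29. , 29.2]), 88.5, [339, 199, 8, 8], 44), (array([546.3, -24.9]), array([30. , 81.8]), 82.8, [351, 200, 9, 20], 72), (array([526.8,  30.5]), array([24.8, 45.4]), 88.6, [339, 209, 7, 12], 62), (array([450.5, 230.2]), array([159.5, 101. ]), 6.3, [280, 214, 28, 42], 789)]
pos [577.6   8.2 392.2] psi -3.71 tilt [-0.0012  0.0001] F [ 0.2  0.5 -0.7] w 43.1 gf 0.0 t 39.6 q1,6 [-0.11  1.53]
 -> az -1.7 dx,dy,dz -159.2 -242.4 -7.8
```

jog_arm(
  plan=[
    {"dx":0,"dy":0,"dz":0,"ax":0,"ay":0,"az":-0.85,"grip":0.5},
    {"dx":0,"dy":0,"dz":0,"ax":0,"ay":0,"az":-0.85,"grip":0.5},
    {"dx":-20,"dy":-30,"dz":0,"ax":0,"ay":0,"az":0,"grip":0.4},
    {"dx":-20,"dy":-30,"dz":0,"ax":0,"ay":0,"az":0,"grip":0.4},
    {"dx":-20,"dy":-30,"dz":0,"ax":0,"ay":0,"az":0,"grip":0.4},
    {"dx":-20,"dy":-30,"dz":0,"ax":0,"ay":0,"az":0,"grip":0.4},
    {"dx":-20,"dy":-30,"dz":0,"ax":0,"ay":0,"az":0,"grip":0.4},
    {"dx":-20,"dy":-30,"dz":0,"ax":0,"ay":0,"az":0,"grip":0.4},
    {"dx":-20,"dy":-30,"dz":0,"ax":0,"ay":0,"az":0,"grip":0.4},
    {"dx":-19,"dy":-32,"dz":0,"ax":0,"ay":0,"az":0,"grip":0.4},
    {"dx":0,"dy":0,"dz":0,"ax":0,"ay":0,"az":0,"grip":0.4},
    {"dx":0,"dy":0,"dz":0,"ax":0,"ay":0,"az":0,"grip":0.4},
    {"dx":0,"dy":0,"dz":0,"ax":0,"ay":0,"az":0,"grip":0.4},
  ],
)

```text
clock: 40.7
position: [0.3927, 0.2305, 0.3917]
ee_rot: [0.001, 0.998, 0.057, -0.001]
contact_force: [0.2, 0.2, 0.0]
width: 0.0512
gripper_force: 0.0
```

Run:
```python
from m import *
d=shot('wrist','w17.png')
for x in tray(d,.4505,.230): print(x)
go(.4505,.230,.4,6.5)
```

```text
[(array([448.4, 234. ]), array([160.3, 101.9]), 7.0, [259, 17, 121, 183], 17275)]
[(array([449.2, 233.3]), array([67.9, 11.9]), 6.9, [314, 74, 14, 77], 970)]
[111  80  83]
pos [393.2 230.1 391.9] psi 6.48 tilt [-0.0011 -0.0013] F [-0.4 -0.7  0.7] w 51.2 gf 0.0 t 40.8 q1,6 [0.38 1.83]
 -> az -0.0 dx,dy,dz 56.9 6.6 -8.1
```

jog_arm(
  plan=[
    {"dx":18,"dy":1.1,"dz":0,"ax":0,"ay":0,"az":-0.08,"grip":0.4},
    {"dx":18,"dy":1.1,"dz":0,"ax":0,"ay":0,"az":0,"grip":0.4},
    {"dx":19.8,"dy":1.2,"dz":0,"ax":0,"ay":0,"az":0,"grip":0.4},
    {"dx":0,"dy":0,"dz":30,"ax":0,"ay":0,"az":0,"grip":0.4},
    {"dx":0,"dy":0,"dz":30,"ax":0,"ay":0,"az":0,"grip":0.4},
    {"dx":0,"dy":0,"dz":30,"ax":0,"ay":0,"az":0,"grip":0.4},
    {"dx":0,"dy":0,"dz":30,"ax":0,"ay":0,"az":0,"grip":0.4},
    {"dx":0,"dy":0,"dz":30,"ax":0,"ay":0,"az":0,"grip":0.4},
    {"dx":0,"dy":0,"dz":7,"ax":0,"ay":0,"az":0,"grip":0.4},
    {"dx":0,"dy":0,"dz":0,"ax":0,"ay":0,"az":0,"grip":0.4},
    {"dx":0,"dy":0,"dz":0,"ax":0,"ay":0,"az":0,"grip":0.4},
    {"dx":0,"dy":0,"dz":0,"ax":0,"ay":0,"az":0,"grip":0.4},
  ],
)

```text
clock: 41.75
position: [0.45, 0.2337, 0.2372]
ee_rot: [-0.0, 0.998, 0.06, 0.002]
contact_force: [1.0, 0.1, -0.1]
width: 0.0512
gripper_force: 0.0
```

```bash
python3 -c "
from h import *
go(.449,.2335,.185,6.95)"
```

```text
pos [450.  233.7 237.2] psi 6.93 tilt [0.0032 0.0009] F [ 1.   0.1 -0.1] w 51.2 gf 0.0 t 41.8 q1,6 [0.34 1.79]
 -> az -0.0 dx,dy,dz -1.0 0.1 52.2
```

jog_arm(
  plan=[
    {"dx":-0.8,"dy":0,"dz":20,"ax":0,"ay":0,"az":0,"grip":0.4},
    {"dx":0,"dy":0,"dz":20,"ax":0,"ay":0,"az":0,"grip":0.4},
    {"dx":0,"dy":0,"dz":11.5,"ax":0,"ay":0,"az":0,"grip":0.4},
    {"dx":0,"dy":0,"dz":0,"ax":0,"ay":0,"az":0,"grip":0.4},
    {"dx":0,"dy":0,"dz":0,"ax":0,"ay":0,"az":0,"grip":0.4},
    {"dx":0,"dy":0,"dz":0,"ax":0,"ay":0,"az":0,"grip":1},
    {"dx":0,"dy":0,"dz":0,"ax":0,"ay":0,"az":0,"grip":1},
    {"dx":0,"dy":0,"dz":0,"ax":0,"ay":0,"az":0,"grip":1},
    {"dx":0,"dy":0,"dz":0,"ax":0,"ay":0,"az":0,"grip":1},
    {"dx":0,"dy":0,"dz":0,"ax":0,"ay":0,"az":0,"grip":1},
    {"dx":0,"dy":0,"dz":0,"ax":0,"ay":0,"az":0,"grip":1},
    {"dx":0,"dy":0,"dz":0,"ax":0,"ay":0,"az":0,"grip":1},
  ],
)

```text
clock: 42.75
position: [0.4484, 0.234, 0.1855]
ee_rot: [-0.0, 0.998, 0.061, 0.001]
contact_force: [-1.0, -0.2, 7.6]
width: 0.0106
gripper_force: 71.0
```

```bash
python3 -c "
from h import *
go(.449,.2335,.185,6.95)"
```

```text
pos [448.4 234.  185.5] psi 6.97 tilt [0.0024 0.001 ] F [-1.  -0.2  7.6] w 10.6 gf 71.0 t 42.8 q1,6 [0.34 1.79]
 -> az 0.0 dx,dy,dz 0.6 0.6 0.5
```

jog_arm(
  plan=[
    {"dx":0,"dy":0,"dz":-8,"ax":0,"ay":0,"az":0,"grip":1},
    {"dx":0,"dy":0,"dz":-17,"ax":0,"ay":0,"az":0,"grip":1},
    {"dx":0,"dy":0,"dz":-25,"ax":0,"ay":0,"az":0,"grip":1},
    {"dx":0,"dy":0,"dz":-25,"ax":0,"ay":0,"az":0,"grip":1},
    {"dx":0,"dy":0,"dz":-25,"ax":0,"ay":0,"az":0,"grip":1},
    {"dx":0,"dy":0,"dz":-25,"ax":0,"ay":0,"az":0,"grip":1},
    {"dx":0,"dy":0,"dz":-25,"ax":0,"ay":0,"az":0,"grip":1},
    {"dx":0,"dy":0,"dz":-25,"ax":0,"ay":0,"az":0,"grip":1},
    {"dx":0,"dy":0,"dz":-5,"ax":0,"ay":0,"az":0,"grip":1},
    {"dx":0,"dy":0,"dz":0,"ax":0,"ay":0,"az":0.6,"grip":1},
    {"dx":0,"dy":0,"dz":0,"ax":0,"ay":0,"az":0.6,"grip":1},
    {"dx":0,"dy":0,"dz":0,"ax":0,"ay":0,"az":0.58,"grip":1},
    {"dx":0,"dy":0,"dz":0,"ax":0,"ay":0,"az":0,"grip":1},
    {"dx":0,"dy":0,"dz":0,"ax":0,"ay":0,"az":0,"grip":1},
  ],
)

```text
clock: 43.92
position: [0.4474, 0.2335, 0.3632]
ee_rot: [0.0, 1.0, -0.032, -0.001]
contact_force: [0.8, 0.2, -1.6]
width: 0.0107
gripper_force: 69.7
```

```bash
python3 -c "
from h import *
go(.5782,.0081,.365,-3.73)"
```

```text
pos [447.4 233.5 363.2] psi -3.62 tilt [-0.0019 -0.0008] F [ 0.8  0.2 -1.6] w 10.7 gf 69.7 t 43.9 q1,6 [0.34 1.98]
 -> az 0.02 dx,dy,dz 145.2 216.4 -1.8
```

jog_arm(
  plan=[
    {"dx":7,"dy":14,"dz":0,"ax":0,"ay":0,"az":0.02,"grip":1},
    {"dx":14,"dy":25,"dz":0,"ax":0,"ay":0,"az":0,"grip":1},
    {"dx":16,"dy":27,"dz":0,"ax":0,"ay":0,"az":0,"grip":1},
    {"dx":18,"dy":27,"dz":0,"ax":0,"ay":0,"az":0,"grip":1},
    {"dx":18,"dy":27,"dz":0,"ax":0,"ay":0,"az":0,"grip":1},
    {"dx":18,"dy":27,"dz":0,"ax":0,"ay":0,"az":0,"grip":1},
    {"dx":18,"dy":27,"dz":0,"ax":0,"ay":0,"az":0,"grip":1},
    {"dx":18,"dy":24,"dz":0,"ax":0,"ay":0,"az":0,"grip":1},
    {"dx":12,"dy":13,"dz":0,"ax":0,"ay":0,"az":0,"grip":1},
    {"dx":6.2,"dy":5.4,"dz":0,"ax":0,"ay":0,"az":0,"grip":1},
    {"dx":0,"dy":0,"dz":0,"ax":0,"ay":0,"az":0,"grip":1},
    {"dx":0,"dy":0,"dz":0,"ax":0,"ay":0,"az":0,"grip":1},
    {"dx":0,"dy":0,"dz":0,"ax":0,"ay":0,"az":0,"grip":1},
  ],
)

```text
clock: 45.0
position: [0.5774, 0.0095, 0.3639]
ee_rot: [-0.0, 0.999, -0.033, -0.001]
contact_force: [-0.3, -0.0, -3.2]
width: 0.0108
gripper_force: 69.6
```

```bash
python3 -c "
from h import *
go(.5782,.0081,.325,-3.73)"
```

```text
pos [577.4   9.5 363.9] psi -3.74 tilt [-0.0017  0.001 ] F [-0.3 -0.  -3.2] w 10.8 gf 69.6 t 45.0 q1,6 [-0.1   1.53]
 -> az -0.0 dx,dy,dz 0.8 1.3 38.9
```

jog_arm(
  plan=[
    {"dx":0,"dy":1.3,"dz":0,"ax":0,"ay":0,"az":0,"grip":1},
    {"dx":0,"dy":0,"dz":15,"ax":0,"ay":0,"az":0,"grip":1},
    {"dx":0,"dy":0,"dz":12,"ax":0,"ay":0,"az":0,"grip":1},
    {"dx":0,"dy":0,"dz":5,"ax":0,"ay":0,"az":0,"grip":1},
    {"dx":0,"dy":0,"dz":3,"ax":0,"ay":0,"az":0,"grip":1},
    {"dx":0,"dy":0,"dz":3,"ax":0,"ay":0,"az":0,"grip":1},
    {"dx":0,"dy":0,"dz":3,"ax":0,"ay":0,"az":0,"grip":1},
    {"dx":0,"dy":0,"dz":0,"ax":0,"ay":0,"az":0,"grip":1},
    {"dx":0,"dy":0,"dz":0,"ax":0,"ay":0,"az":0,"grip":1},
  ],
)

```text
clock: 45.75
position: [0.5783, 0.0069, 0.3235]
ee_rot: [0.0, 0.999, -0.033, 0.0]
contact_force: [-0.0, 0.1, -3.0]
width: 0.0104
gripper_force: 69.7
```

```bash
python3 -c "
from h import *
go(.5782,.0081,.235,-3.73);print(sensors.get_state()['moment'].round(2))"
```

```text
pos [578.3   6.9 323.5] psi -3.82 tilt [ 0.0005 -0.0002] F [-0.   0.1 -3. ] w 10.4 gf 69.7 t 45.8 q1,6 [-0.11  1.53]
 -> az -0.01 dx,dy,dz -0.2 -1.2 88.5
[0.   0.   0.01]
```

jog_arm(
  plan=[
    {"dx":0,"dy":-1,"dz":3,"ax":0,"ay":0,"az":0,"grip":1},
    {"dx":0,"dy":0,"dz":5,"ax":0,"ay":0,"az":0,"grip":1},
    {"dx":0,"dy":0,"dz":7,"ax":0,"ay":0,"az":0,"grip":1},
    {"dx":0,"dy":0,"dz":8,"ax":0,"ay":0,"az":0,"grip":1},
    {"dx":0,"dy":0,"dz":8,"ax":0,"ay":0,"az":0,"grip":1},
    {"dx":0,"dy":0,"dz":8,"ax":0,"ay":0,"az":0,"grip":1},
    {"dx":0,"dy":0,"dz":8,"ax":0,"ay":0,"az":0,"grip":1},
    {"dx":0,"dy":0,"dz":8,"ax":0,"ay":0,"az":0,"grip":1},
    {"dx":0,"dy":0,"dz":8,"ax":0,"ay":0,"az":0,"grip":1},
    {"dx":0,"dy":0,"dz":8,"ax":0,"ay":0,"az":0,"grip":1},
    {"dx":0,"dy":0,"dz":8,"ax":0,"ay":0,"az":0,"grip":1},
    {"dx":0,"dy":0,"dz":5,"ax":0,"ay":0,"az":0,"grip":1},
    {"dx":0,"dy":0,"dz":0,"ax":0,"ay":0,"az":0,"grip":1},
    {"dx":0,"dy":0,"dz":0,"ax":0,"ay":0,"az":0,"grip":1},
  ],
)

```text
clock: 46.92
position: [0.5783, 0.0078, 0.2389]
ee_rot: [0.0, 0.999, -0.033, -0.0]
contact_force: [0.8, 0.8, -2.1]
width: 0.0104
gripper_force: 69.7
```

```bash
python3 -c "
from h import *
go(.5782,.0081,.2355,-3.73);print(sensors.get_state()['moment'].round(2))"
```

```text
pos [578.3   7.8 238.9] psi -3.82 tilt [-0.0005  0.    ] F [ 0.8  0.8 -2.1] w 10.4 gf 69.7 t 46.9 q1,6 [-0.11  1.53]
 -> az -0.02 dx,dy,dz -0.1 -0.3 3.4
[ 0.   -0.01  0.01]
```

Last 3.5 mm, then release and rise.

jog_arm(
  plan=[
    {"dx":0,"dy":0,"dz":2,"ax":0,"ay":0,"az":0,"grip":1},
    {"dx":0,"dy":0,"dz":1.5,"ax":0,"ay":0,"az":0,"grip":1},
    {"dx":0,"dy":0,"dz":0,"ax":0,"ay":0,"az":0,"grip":1},
    {"dx":0,"dy":0,"dz":0,"ax":0,"ay":0,"az":0,"grip":0.5},
    {"dx":0,"dy":0,"dz":0,"ax":0,"ay":0,"az":0,"grip":0.5},
    {"dx":0,"dy":0,"dz":0,"ax":0,"ay":0,"az":0,"grip":0.5},
    {"dx":0,"dy":0,"dz":0,"ax":0,"ay":0,"az":0,"grip":0.5},
    {"dx":0,"dy":0,"dz":0,"ax":0,"ay":0,"az":0,"grip":0.5},
    {"dx":0,"dy":0,"dz":-10,"ax":0,"ay":0,"az":0,"grip":0.5},
    {"dx":0,"dy":0,"dz":-20,"ax":0,"ay":0,"az":0,"grip":0.5},
    {"dx":0,"dy":0,"dz":-28,"ax":0,"ay":0,"az":0,"grip":0.5},
    {"dx":0,"dy":0,"dz":-28,"ax":0,"ay":0,"az":0,"grip":0.5},
    {"dx":0,"dy":0,"dz":-28,"ax":0,"ay":0,"az":0,"grip":0.5},
    {"dx":0,"dy":0,"dz":-28,"ax":0,"ay":0,"az":0,"grip":0.5},
    {"dx":-10,"dy":0,"dz":-20,"ax":0,"ay":0,"az":0,"grip":0.5},
    {"dx":-30,"dy":0,"dz":0,"ax":0,"ay":0,"az":0,"grip":0.5},
    {"dx":-30,"dy":0,"dz":0,"ax":0,"ay":0,"az":0,"grip":0.5},
    {"dx":-30,"dy":0,"dz":0,"ax":0,"ay":0,"az":0,"grip":0.5},
    {"dx":0,"dy":0,"dz":0,"ax":0,"ay":0,"az":0,"grip":0.5},
    {"dx":0,"dy":0,"dz":0,"ax":0,"ay":0,"az":0,"grip":0.5},
  ],
)

```text
clock: 48.58
position: [0.477, 0.0147, 0.3989]
ee_rot: [0.0, 0.999, -0.033, 0.001]
contact_force: [0.1, -0.0, 0.0]
width: 0.0422
gripper_force: 0.0
```

Run:
```python
from m import *
d=shot('side','s2.png')
go(.5,.0,.4,-3.73)
a=cv2.resize(d['image'][170:345,235:455,::-1],None,fx=3.4,fy=3.4,interpolation=cv2.INTER_CUBIC);cv2.imwrite('pics/s2c.png',a);print(a.shape)
d=shot('wrist','w18.png')
for z in(.09,): 
    h=hsv(d);m=((h[...,0]>104)&(h[...,0]<119)&(h[...,1]>90))
    print(rect(d,m,z,3000))
```

```text
pos [478.4  14.5 398.8] psi -3.82 tilt [ 0.0028 -0.0004] F [ 0.2 -0.2 -0.5] w 42.7 gf 0.0 t 48.6 q1,6 [-0.12  1.52]
 -> az -0.02 dx,dy,dz 22.5 13.1 -1.2
(595, 748, 3)
[(array([557.5,   7.9]), array([101.3, 120.2]), 86.1, [253, 0, 131, 165], 18295)]
```

View pics/s2c.png

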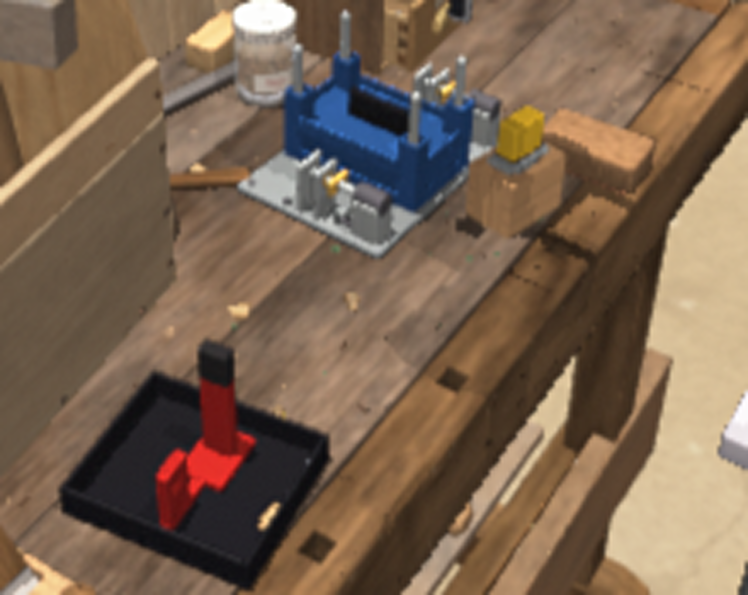

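The side view shows both trays stacked flush on the posts (375,135), the fork upright in its rest (520,140), the keeper inside the bin (215,430), both collars forward, and the jar and cork block where they were. I'm handing the job in.

```bash
python3 -c "
from rig import manip
print(manip.sign_off())"
```

```text
the job is handed in; nothing more can be done
None
```

The job is handed in, but the rig gave no verdict: in the last view the left keeper (the only one) is in the bin, both bars look home, the fork hangs in its rest, both trays are stacked on the stand, and the jar and cork block look unmoved (the plane was not rechecked).

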